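Load and clamp a row of battery cells in a welding jig

ROBOT

A 6-joint arm with a two-finger parallel gripper is mounted at the origin on the work surface. World frame = base frame: x ahead of the robot, y to its left, z up, the work surface at z = 0. Lengths are in mm, angles in rad, forces in N, time in s.
With the tool pointing down it reaches from about 350 to 775 mm from the base axis. Payload 7.3 kg.
Tool frame: the origin (TCP) lies midway between the tips of the shut fingers; the grasp point (between the pads) lies 19 mm behind it; x points along the fingers, y is the direction in which the jaws open and shut, and the axes are right-handed (so a half turn about x gives the same grasp; the last joint's range is limited). The gripper opens to 92 mm and grips with 3 to 60 N. Pads are 19 mm wide; open, the fingers measure 130 mm over their backs; the gripper's body (75 mm by 190 mm) begins 47 mm behind the grasp point.
Start: joints at [1.119, 0.342, 1.524, -0, 1.275, -0.146], TCP at [158.04, 500.668, 226.741] pointing down, gripper open.
Joint ranges: [-2.53, 2.53], [-0.77, 2.02], [0.04, 2.7], [-1, 4.14], [0.28, 2.66], [-3.11, 3.11]. Speed limits (rad/s): [2.57, 2.57, 3.14, 3.14, 3.14, 3.14].

INTERFACE

Orientations are given as [roll, pitch, yaw] about the fixed x, y, z axes, in that order (R = Rz(yaw) Ry(pitch) Rx(roll)).
In Python, from plant import bot gives the robot as it stands. The module is installed in compiled form; this text tells all that it offers.
- The arm moves only by the shell command python3 -m handwheel 'ROWS' [OPENING]. ROWS is JSON, a list that holds one entry, the list of rows, each a list of 4 numbers: the shift along the tool's x, y, z in cm, then the turn about the tool's x in rad. A call has 1 to 8 rows; each row shifts and turns the commanded pose from where the row before left it, along the tool's axes as they then stand; what a row does not reach is not made up. A row lasts 1/12 s, in which the tool goes at most 41.7 mm and 7.16 degrees, less where a joint would pass 70% of its speed; a pose out of reach is approached as far as the arm can. A call is refused whole if a number of a shift passes 4.17 or a number of a turn 0.125, either way. A call with a gripper value outside its range is refused whole. OPENING is the opening, from 0 (shut) to 1 (fully open), set as the call begins (- or left out, the last holds). The fingers move at their own pace and stop on an object; the grip force is fixed at half the most. Time passes only in rows, so rows that do not move let the fingers close. It gives the time, the measured TCP pose, the force and the opening at its end, in the units of the state.
- bot.get_obs(): the state, without advancing time (a new reading comes with each control period).
- bot.capture(name): name is "side" or "top" or "wrist"; returns (picture, depth): 384x512x3 uint8, red, green, blue; 384x512 float32, mm along the optical axis (not along the pixel's ray), 0 where there is no reading.
- bot.camera_model(name): a dict with "fx", "fy", "cx", "cy" (pixels), "position" and "rotation" of the camera in the world. Camera axes: x right, y down, z forward; pixel columns grow to the right and rows downward; lengths in mm; the calibration is good to about 2 mm. The wrist camera is an equidistant fisheye: a pixel r from the principal point sees the ray r / f radians off the axis. A picture is of the moment at which its call begins: read the wrist's pose just before it. camera_model takes no time and is no camera call; for the wrist camera it gives the pose at the moment of the call.
- bot.close_job(): hands the job in, once; it reports no verdict.
Trained networks look in the newest picture that a camera, given by its name, has taken for a name from the list of things; names that differ only in an ending like _2 or _b are one class to them, and where a whole thing is asked for, a point or a joint stands for the part that bears it (a point fixed in the world has none). Each returns a list of dicts, best first, with "conf" (0 to 1); they miss things now and then, are a little off and sometimes report something else, mostly with a low value. They report only what shows in the picture. A call takes as long as a camera call.
- bot.find_in(camera, label): "bbox" ([left, top, width, height] in pixels, round what is visible of it).
- bot.spot_point(camera, label): "point" ([column, row] in pixels: a listed point, or the origin of a listed thing).
The state is a dict: "time": time; "joint_positions": joint angles; "dq": joint speeds; "tau": joint torques, N m; "tool_pos": TCP position; "tcp_rot": TCP orientation; "contact_force": force on the tool from outside, world axes, zero at the start; "moment": the same for the moment, N m; "grip_width": finger opening in mm.
Only numpy, scipy, OpenCV 4.12 (cv2) and the standard library are available. Lean on these libraries where they do the work, as an engineer would, in place of code of your own. Each camera call takes 0.05 s, during which the arm holds its last target.

TASK

Get the cells ready for welding: throw the red lever of the jig's toggle clamp right back so that its jaw opens, stand every blue cell, button end up, on the floor of a bay of its own, and then swing the lever over its high point until it snaps shut by itself and the jaw clamps the row. The red cell has failed its check: set it in the red reject bin. Leave the other things on the bench where they are.

Things in the scene. Friction and masses are not known exactly. Their poses are not given: they have to be found in the camera images.
- jig: Welding jig, fixed to the bench: black bed 12 mm thick with a row of six bays and a toggle clamp. Origin at the bench surface; x (level) points from the clamp across the row to the fixed rail, y along the row, z up. Row bed spans x = 3 to 78, y = -116 to 116 mm; the clamp foot, 70 mm wide, reaches to x = -122. Clamp body below 46 mm. Green fixed rail: face at x = 60, 12 mm thick, top at z = 36 mm.
- jaw (a joint): Green sprung jaw bar, 14 mm thick, top at z = 36 mm, closes the bays on the clamp side; slides along the jig's x, driven by the lever through a link: about 0.001 = shut (0.0015 with cells clamped), 0.0075 m = fully back, lever open (face 32 mm from the rail). On closing it slides the standing cells up to 6 mm and presses them against the rail.
- lever (a joint): Toggle-clamp lever; pivot pin along the jig's y at x = -90, y = 0, z = 34 mm of the jig. 0 = shut: leans to +x (the row), 0.52 rad above level. Grows as it is lifted: upright at 1.05, stop at 1.57 = open, leaning back to -x, 60 deg above level. High point at 0.30: the jaw spring drives it shut below that, open above it. At the grip about 5 N to open, 9 N to close.
- lever_grip (a point): Point on the axis of the lever's red grip, 80 mm from the pin, to take or push it by: round, 16 mm across, from 47 to 100 mm from the pin, nothing within 25 mm beside it. 74 mm above the bench when shut, 103 mm when open.
- bay0 (a point): Centre of the floor of bay 0 with the jaw drawn back, 12 mm above the bench; bays are 30 mm wide in y, at 33 mm pitch, parted by comb fingers 3 mm thick and 22 mm long that stand out from the rail, as high as it; bay0 is the one at the jig's -y end, bay5 at its +y end.
- bay1 (a point): Centre of the floor of bay 1 with the jaw drawn back, 12 mm above the bench; bays are 30 mm wide in y, at 33 mm pitch, parted by comb fingers 3 mm thick and 22 mm long that stand out from the rail, as high as it.
- bay2 (a point): Centre of the floor of bay 2 with the jaw drawn back, 12 mm above the bench; bays are 30 mm wide in y, at 33 mm pitch, parted by comb fingers 3 mm thick and 22 mm long that stand out from the rail, as high as it.
- bay3 (a point): Centre of the floor of bay 3 with the jaw drawn back, 12 mm above the bench; bays are 30 mm wide in y, at 33 mm pitch, parted by comb fingers 3 mm thick and 22 mm long that stand out from the rail, as high as it.
- bay4 (a point): Centre of the floor of bay 4 with the jaw drawn back, 12 mm above the bench; bays are 30 mm wide in y, at 33 mm pitch, parted by comb fingers 3 mm thick and 22 mm long that stand out from the rail, as high as it.
- bay5 (a point): Centre of the floor of bay 5 with the jaw drawn back, 12 mm above the bench; bays are 30 mm wide in y, at 33 mm pitch, parted by comb fingers 3 mm thick and 22 mm long that stand out from the rail, as high as it; bay0 is the one at the jig's -y end, bay5 at its +y end.
- cell_a_center (a point): Centre (half-way up) of a blue-sleeved battery cell, 26 mm diameter, 65 mm tall, about 90 g, z axis towards the button end; stands button end up on the 2 mm thick green mat at the start. May be absent (None).
- cell_b_center (a point): Centre (half-way up) of a blue-sleeved battery cell, 26 mm diameter, 65 mm tall, about 90 g, z axis towards the button end; stands button end up on the 2 mm thick green mat at the start. May be absent (None).
- cell_c_center (a point): Centre (half-way up) of a blue-sleeved battery cell, 26 mm diameter, 65 mm tall, about 90 g, z axis towards the button end; stands button end up on the 2 mm thick green mat at the start. May be absent (None).
- cell_d_center (a point): Centre (half-way up) of a blue-sleeved battery cell, 26 mm diameter, 65 mm tall, about 90 g, z axis towards the button end; stands button end up on the 2 mm thick green mat at the start. May be absent (None).
- cell_e_center (a point): Centre (half-way up) of a blue-sleeved battery cell, 26 mm diameter, 65 mm tall, about 90 g, z axis towards the button end; stands button end up on the 2 mm thick green mat at the start. May be absent (None).
- cell_f_center (a point): Centre (half-way up) of a blue-sleeved battery cell, 26 mm diameter, 65 mm tall, about 90 g, z axis towards the button end; stands button end up on the 2 mm thick green mat at the start. May be absent (None).
- reject_center (a point): Centre (half-way up) of the reject: a cell of the same size in a red sleeve with a white band, standing among the others on the mat at the start.
- tray: Red open reject bin standing loose on the bench, 110 x 110 mm, 50 mm high, walls and floor 3 mm, 0.3 kg; origin at the centre of its underside, x and y along its sides.
- reel: Grey solder reel standing flat, 50 mm diameter, 36 mm high, among the cells; origin at the centre of its underside.
- flux: Amber flux bottle with a black cap, 34 mm diameter, 76 mm high, among the cells; origin at the centre of its underside.
- meter: Yellow multimeter lying on the bench, 85 x 175 x 36 mm; origin at the centre of its underside.
- driver: Orange-handled screwdriver lying on the bench, 170 mm long; origin at the centre of its underside.
- cutters: Side cutters with blue handles lying on the bench, about 115 mm long; origin at the centre of its underside.
- tip_cleaner: Soldering-tip cleaner, black foot and yellow cup with brass wool, 85 x 75 mm, 56 mm high; origin at the centre of its underside.

How it is judged (in metres and radians):
On the way, in this order (a step that is already met when the one before it is completed fails the run):
1. the lever is thrown right back and the jaw is open (value of joint lever above 1.45 rad and value of joint jaw above 0.0065 m), for 0.2 s.
2. with the lever still back, every blue cell stands on the floor of a bay, button end up (value of joint lever above 1.4 rad and x of cell_a_center in the frame of jig between 0.036 and 0.0505 m and y of cell_a_center in the frame of jig between -0.0905 and 0.0905 m and z of cell_a_center in the frame of jig between 0.0405 and 0.0485 m and angle between each of cell_a_center, cell_b_center, cell_c_center, cell_d_center, cell_e_center, cell_f_center's own z axis and vertical below 0.12 rad and x of cell_b_center in the frame of jig between 0.036 and 0.0505 m and y of cell_b_center in the frame of jig between -0.0905 and 0.0905 m and z of cell_b_center in the frame of jig between 0.0405 and 0.0485 m and x of cell_c_center in the frame of jig between 0.036 and 0.0505 m and y of cell_c_center in the frame of jig between -0.0905 and 0.0905 m and z of cell_c_center in the frame of jig between 0.0405 and 0.0485 m and x of cell_d_center in the frame of jig between 0.036 and 0.0505 m and y of cell_d_center in the frame of jig between -0.0905 and 0.0905 m and z of cell_d_center in the frame of jig between 0.0405 and 0.0485 m and x of cell_e_center in the frame of jig between 0.036 and 0.0505 m and y of cell_e_center in the frame of jig between -0.0905 and 0.0905 m and z of cell_e_center in the frame of jig between 0.0405 and 0.0485 m and x of cell_f_center in the frame of jig between 0.036 and 0.0505 m and y of cell_f_center in the frame of jig between -0.0905 and 0.0905 m and z of cell_f_center in the frame of jig between 0.0405 and 0.0485 m), for 0.3 s.
3. the lever has gone over its high point and snapped shut, all cells still standing in their bays and pressed against the rail (value of joint lever below 0.08 rad and x of cell_a_center in the frame of jig between 0.0445 and 0.0495 m and y of cell_a_center in the frame of jig between -0.0905 and 0.0905 m and z of cell_a_center in the frame of jig between 0.0405 and 0.0485 m and angle between each of cell_a_center, cell_b_center, cell_c_center, cell_d_center, cell_e_center, cell_f_center's own z axis and vertical below 0.08 rad and contact force between jaw and cell_a above 1 N and x of cell_b_center in the frame of jig between 0.0445 and 0.0495 m and y of cell_b_center in the frame of jig between -0.0905 and 0.0905 m and z of cell_b_center in the frame of jig between 0.0405 and 0.0485 m and contact force between jaw and cell_b above 1 N and x of cell_c_center in the frame of jig between 0.0445 and 0.0495 m and y of cell_c_center in the frame of jig between -0.0905 and 0.0905 m and z of cell_c_center in the frame of jig between 0.0405 and 0.0485 m and contact force between jaw and cell_c above 1 N and x of cell_d_center in the frame of jig between 0.0445 and 0.0495 m and y of cell_d_center in the frame of jig between -0.0905 and 0.0905 m and z of cell_d_center in the frame of jig between 0.0405 and 0.0485 m and contact force between jaw and cell_d above 1 N and x of cell_e_center in the frame of jig between 0.0445 and 0.0495 m and y of cell_e_center in the frame of jig between -0.0905 and 0.0905 m and z of cell_e_center in the frame of jig between 0.0405 and 0.0485 m and contact force between jaw and cell_e above 1 N and x of cell_f_center in the frame of jig between 0.0445 and 0.0495 m and y of cell_f_center in the frame of jig between -0.0905 and 0.0905 m and z of cell_f_center in the frame of jig between 0.0405 and 0.0485 m and contact force between jaw and cell_f above 1 N), for 0.3 s.
At the end, for the whole second after the job is handed in: Lever shut (below 0.08 rad), jaw home (3 mm); every blue cell present stands at rest in a bay, button up within 0.08 rad, on the floor within 4 mm, against the rail (centre x = 44.5 to 49.5 mm of the jig), pressed by the jaw with over 1 N; the reject cell rests in the bin (all of step 3 and value of joint jaw below 0.003 m and linear speed of each of cell_a, cell_b, cell_c, cell_d, cell_e, cell_f, reject below 0.02 m/s and x of reject_center in the frame of tray between -0.052 and 0.052 m and y of reject_center in the frame of tray between -0.052 and 0.052 m and z of reject_center in the frame of tray between 0.005 and 0.045 m); the robot touches nothing.
It fails at once if one of the other things on the bench (reel, flux bottle, multimeter, screwdriver, cutters, tip cleaner) is shifted by more than 5 cm (distance of any of reel, flux, meter, driver, cutters, tip_cleaner from where it was at the start of the episode above 0.05 m).
Of cell_a, cell_b, cell_c, cell_d, cell_e, cell_f only 4 to 6 are there at a start; the rules pass over those that are not, and their reading is None.
At some moment in a run one of tray may be knocked a few centimetres aside while the robot is not near it.
It also fails if it takes over 210 s, if anything falls off the work surface, if the arm or the gripper's body presses on something with over 40 N, if the wrist force passes 120 N, or if a joint passes its speed limit or range.

## Working session

There is one attempt and no reset: what is moved stays moved. The work goes in short steps, Python scripts to look and compute and a shell command to move; the robot and the scene stay as the last step left them, time stands still between calls to the robot, and variables do not carry over. Pictures are saved under pics/ and viewed, and the job is handed in when it is done.

```bash
mkdir -p pics; ls
cat > h.py <<'E'
import numpy as np, cv2
from plant import bot
from scipy.spatial.transform import Rotation as R
def snap(cam,name):
    im,d=bot.capture(cam); cv2.imwrite(f'pics/{name}.png',cv2.cvtColor(im,cv2.COLOR_RGB2BGR)); return im,d
def ray(m,u,v):
    return np.array([(u-m['cx'])/m['fx'],(v-m['cy'])/m['fy'],1.0])
def w(m,u,v,depth):
    return np.array(m['position'])+np.array(m['rotation'])@(ray(m,u,v)*depth)
def onz(m,u,v,z):
    d=np.array(m['rotation'])@ray(m,u,v); p=np.array(m['position']); return p+d*(z-p[2])/d[2]
def proj(m,P):
    c=np.array(m['rotation']).T@(np.array(P)-np.array(m['position'])); return c[0]/c[2]*m['fx']+m['cx'],c[1]/c[2]*m['fy']+m['cy']
E
python3 - <<'E'
from h import *
for c in ('top','side'):
    im,d=snap(c,c+'0'); np.save(c+'0.npy',d); m=bot.camera_model(c); print(c,{k:np.round(v,3).tolist() for k,v in m.items() if k!='name'} if 1 else 0)
o=bot.get_obs(); print(o)
E
```

```text
pics
top {'fx': 435.86, 'fy': 435.86, 'cx': 251.435, 'cy': 192.084, 'position': [448.276, 49.771, 1188.713], 'rotation': [-3.01, -0.018, -1.548]}
side {'fx': 368.217, 'fy': 368.217, 'cx': 263.903, 'cy': 191.321, 'position': [541.807, -794.231, 652.013], 'rotation': [-2.161, -0.017, -0.091]}
{'time': 0.1, 'joint_positions': array([ 1.11901547e+00,  3.42645220e-01,  1.52493832e+00,  1.60471685e-05,
        1.27540895e+00, -1.46003584e-01]), 'dq': array([-0.00130515, -0.00239809, -0.00077556,  0.00013931,  0.00186184,
       -0.00050754]), 'tau': array([ 1.24821512e-03, -4.32009244e+01, -2.44694209e+01,  7.17629911e-02,
        5.26306266e-02, -5.10241057e-05]), 'tool_pos': array([157.85416531, 500.31496664, 226.11265469]), 'tcp_rot': array([-1.72776187,  1.5693964 , -2.03354383]), 'contact_force': array([-0.09843918,  0.32105052,  0.57147845]), 'moment': array([-0.03296401,  0.00452369, -0.00691915]), 'grip_width': 91.76332359784462}
```

```bash
python3 - <<'E'
s=open('h.py').read()
s+='''
_cm=bot.camera_model
def cm(c):
    m=dict(_cm(c)); m['rotation']=R.from_euler('xyz',m['rotation']).as_matrix(); return m
'''
open('h.py','w').write(s)
E
python3 - <<'E'
from h import *
import cv2
m=cm('top')
for l in ['cell_a_center','reject_center','lever_grip','jig','tray','reel','flux','meter','driver','cutters','tip_cleaner','bay0','bay1','bay2','bay3','bay4','bay5']:
    r=bot.spot_point('top',l); print(l,[(np.round(x['point'],1).tolist(),round(x['conf'],2)) for x in r[:9]])
print(bot.get_obs()['time'])
E
```

```text
cell_a_center [([365.5, 182.0], 0.42)]
reject_center [([296.7, 174.5], 0.59), ([234.9, 178.4], 0.24)]
lever_grip [([215.3, 201.2], 0.62), ([183.5, 184.9], 0.59)]
jig [([219.5, 194.9], 0.72)]
tray [([409.7, 245.9], 0.6)]
reel [([357.8, 255.3], 0.52)]
flux [([293.8, 254.9], 0.48), ([244.3, 178.3], 0.31)]
meter [([93.5, 221.8], 0.73)]
driver [([260.3, 131.7], 0.77)]
cutters [([331.4, 128.2], 0.85), ([261.5, 132.1], 0.68), ([198.7, 180.5], 0.53), ([292.9, 253.6], 0.28)]
tip_cleaner [([106.4, 168.8], 0.55)]
bay0 [([184.0, 184.2], 0.9), ([246.7, 174.1], 0.82), ([209.0, 185.3], 0.82), ([218.7, 181.7], 0.73), ([234.7, 179.9], 0.71), ([199.1, 181.2], 0.66), ([260.9, 132.8], 0.27)]
bay1 [([184.0, 184.2], 0.9), ([246.7, 174.1], 0.82), ([209.0, 185.3], 0.82), ([218.7, 181.7], 0.73), ([234.7, 179.9], 0.71), ([199.1, 181.2], 0.66), ([260.9, 132.8], 0.27)]
bay2 [([184.0, 184.2], 0.9), ([246.7, 174.1], 0.82), ([209.0, 185.3], 0.82), ([218.7, 181.7], 0.73), ([234.7, 179.9], 0.71), ([199.1, 181.2], 0.66), ([260.9, 132.8], 0.27)]
bay3 [([184.0, 184.2], 0.9), ([246.7, 174.1], 0.82), ([209.0, 185.3], 0.82), ([218.7, 181.7], 0.73), ([234.7, 179.9], 0.71), ([199.1, 181.2], 0.66), ([260.9, 132.8], 0.27)]
bay4 [([184.0, 184.2], 0.9), ([246.7, 174.1], 0.82), ([209.0, 185.3], 0.82), ([218.7, 181.7], 0.73), ([234.7, 179.9], 0.71), ([199.1, 181.2], 0.66), ([260.9, 132.8], 0.27)]
bay5 [([184.0, 184.2], 0.9), ([246.7, 174.1], 0.82), ([209.0, 185.3], 0.82), ([218.7, 181.7], 0.73), ([234.7, 179.9], 0.71), ([199.1, 181.2], 0.66), ([260.9, 132.8], 0.27)]
0.95
```

View pics/top0.png

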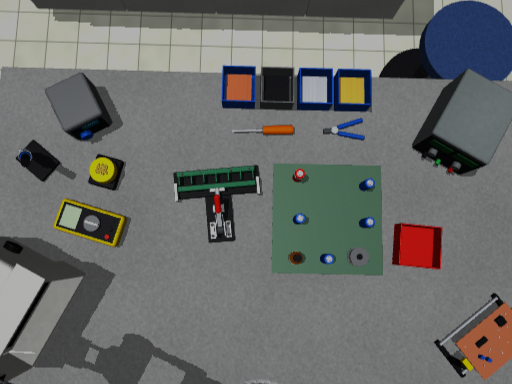

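View pics/side0.png

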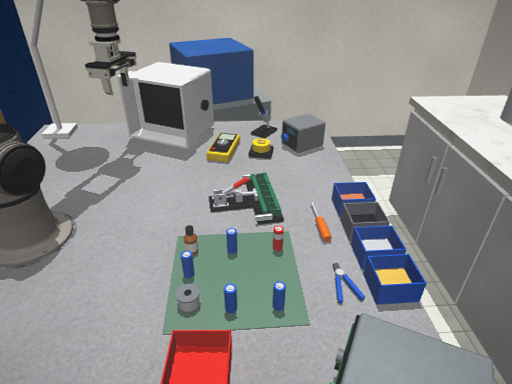

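Run:
```python
from h import *
im=cv2.imread('pics/top0.png')
a=cv2.resize(im[155:255,165:270],None,fx=7,fy=6*7/6,interpolation=cv2.INTER_CUBIC)[:600]
cv2.imwrite('pics/jigz.png',cv2.resize(im[160:245,165:270],None,fx=7,fy=7,interpolation=cv2.INTER_CUBIC))
d=np.load('top0.npy'); m=cm('top')
H,W=d.shape; vv,uu=np.mgrid[:H,:W]
rays=np.stack([(uu-m['cx'])/m['fx'],(vv-m['cy'])/m['fy'],np.ones_like(d)],-1)*d[...,None]
P=rays@m['rotation'].T+m['position']; np.save('P0.npy',P)
# cells: clusters with z 40..85 in the mat region
mask=((P[...,2]>58)&(P[...,2]<75)&(uu>265)&(uu<395)&(vv>155)&(vv<275)).astype(np.uint8)
n,l,st,c=cv2.connectedComponentsWithStats(mask)
for i in range(1,n):
    q=P[l==i]; col=im[l==i].mean(0); print(st[i],np.round(q.mean(0),1),np.round(np.median(q[:,2]),1),np.round((q.max(0)+q.min(0))/2,1)[:2],np.round(np.ptp(q,axis=0),0)[:2],col.round())
# flux, reel, tray
for nm,(u,v) in dict(flux=(297,257),reel=(358,257),bench=(320,300),mat=(330,200),tray=(418,246)).items(): print(nm,P[v,u].round(1))
# green of the jig
hsv=cv2.cvtColor(im,cv2.COLOR_BGR2HSV)
g=(hsv[...,0]>60)&(hsv[...,0]<95)&(hsv[...,1]>100)&(uu>165)&(uu<270)&(vv>155)&(vv<210)
q=P[g]; print(g.sum(), np.percentile(q[:,2],[5,25,50,75,95]))
top=g&(P[...,2]>30)&(P[...,2]<42); q=P[top][:,:2]; mu=q.mean(0); e,v=np.linalg.eigh(np.cov(q.T)); print(mu,v,np.arctan2(v[1,1],v[0,1]))
```

```text
[295 169  10  11  81] [648.3 -91.2  67. ] 67.5 [649.  -91.3] [27. 24.] [ 79.  80. 157.]
[364 179  11  10  83] [ 628.1 -273.9   67.2] 67.9 [ 627.6 -274.6] [23. 24.] [146.  95.  70.]
[295 214  10  10  80] [532.2 -92.4  67.5] 67.5 [531.6 -92.5] [24. 24.] [158. 108.  79.]
[364 217  11  10  84] [ 527.  -272.9   67.6] 67.6 [ 527.9 -273. ] [23. 25.] [150.  98.  73.]
[323 254  11  11  85] [ 430.  -166.9   67.8] 67.8 [ 429.9 -167. ] [25. 25.] [157. 107.  79.]
[293 257   1   3   3] [430.3 -76.8  64.8] 63.2 [430.3 -76.7] [5. 1.] [ 7. 17. 33.]
[298 258   1   1   1] [430.7 -88.6  72.8] 72.8 [430.7 -88.6] [0. 0.] [25. 22. 22.]
[294 262   2   1   2] [420.1 -81.4  58.7] 58.7 [420.1 -81.4] [0. 3.] [ 8. 40. 84.]
[299 262   1   1   1] [420.4 -93.1  58.1] 58.1 [420.4 -93.1] [0. 0.] [ 5. 29. 58.]
flux [433.3 -85.2  79.4]
reel [ 436.3 -250.6   37.9]
bench [ 320.  -157.3    0.6]
mat [ 589.6 -184.7   -0.9]
tray [ 469.1 -422.     7.5]
1004 [12.28432834 32.68192341 35.34345478 37.15349038 39.73565011]
[634.58785977 129.82907202] [[-0.99327729 -0.11575931]
 [-0.11575931  0.99327729]] 1.6868157405491035
```

View pics/jigz.png

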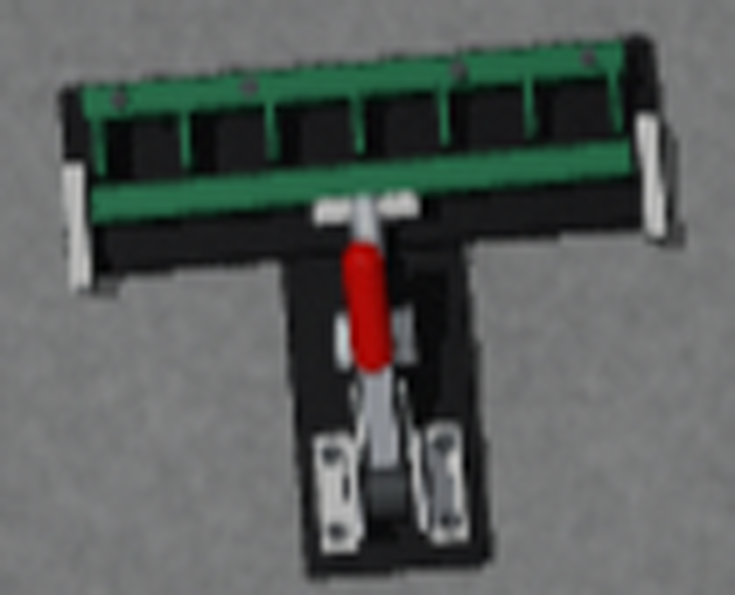

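```bash
cat >> h.py <<'E'
def fitjig(im,m,x0,jaw,roi,red=None,S=8):
    from scipy.optimize import minimize
    u0,v0,u1,v1=roi
    big=cv2.resize(im[v0:v1,u0:u1],None,fx=S,fy=S,interpolation=cv2.INTER_LINEAR).astype(float)
    g=(big[...,1]-np.maximum(big[...,0],0))  # rgb: green minus red
    t=np.clip(g/60.,0,1)
    def rects():
        r=[(60,-101,72,101),(34.5-14-(jaw-1),-101,34.5-(jaw-1),101)]
        for k in range(7): r.append((38,-99+33*k-1.5,60,-99+33*k+1.5))
        return r
    def pol(p,q):
        x,y,a=p; c,s=np.cos(a),np.sin(a)
        out=[]
        for (xa,ya,xb,yb) in q:
            pts=[]
            for X,Y in ((xa,ya),(xb,ya),(xb,yb),(xa,yb)):
                u,v=proj(m,[x+c*X-s*Y,y+s*X+c*Y,36.]); pts.append([(u-u0+.5)*S-.5,(v-v0+.5)*S-.5])
            out.append(np.array(pts))
        return out
    def cost(p):
        k=np.zeros(t.shape,np.uint8)
        for q in pol(p,rects()): cv2.fillPoly(k,[np.round(q*16).astype(np.int32)],255,lineType=cv2.LINE_AA,shift=4)
        k=cv2.GaussianBlur(k/255.,(0,0),S*0.5)
        return ((k-t)**2).mean()
    r=minimize(cost,x0,method='Nelder-Mead',options=dict(initial_simplex=np.array(x0)+np.array([[0,0,0],[8,0,0],[0,8,0],[0,0,.04]]),xatol=.02,fatol=1e-7,maxiter=400))
    return r.x,r.fun,pol(r.x,rects()),big
E
python3 - <<'E'
from h import *
im=cv2.cvtColor(cv2.imread('pics/top0.png'),cv2.COLOR_BGR2RGB); m=cm('top')
x,f,pl,big=fitjig(im,m,[590,125,.116],1,(165,155,270,250)); print(x.round(3),f)
b=big[...,::-1].astype(np.uint8).copy()
for q in pl: cv2.polylines(b,[q.round().astype(np.int32)],True,(0,255,255),1)
cv2.imwrite('pics/fit0.png',b[:600,:800])
c,s=np.cos(x[2]),np.sin(x[2])
J=lambda X,Y,Z:(np.round([x[0]+c*X-s*Y,x[1]+s*X+c*Y,Z],1).tolist())
print('pin',J(-90,0,34),'grip shut',J(-90+80*np.cos(.52),0,34+80*np.sin(.52)))
print([J(45,-82.5+33*i,12) for i in range(6)])
# tray
P=np.load('P0.npy'); vv,uu=np.mgrid[:384,:512]
k=(im[...,0]>110)&(im[...,1]<50)&(uu>385)&(uu<450)&(vv>215)&(vv<280)&(P[...,2]>44)
q=P[k][:,:2].astype(np.float32); print(k.sum(),cv2.minAreaRect(q),P[k][:,2].mean())
# pixel test against known rails heights
E
```

```text
[5.90058e+02 1.23820e+02 1.16000e-01] 0.0033023286815707462
pin [500.7, 113.4, 34.0] grip shut [569.6, 121.4, 73.8]
[[644.3, 47.1, 12.0], [640.5, 79.8, 12.0], [636.7, 112.6, 12.0], [632.9, 145.4, 12.0], [629.0, 178.2, 12.0], [625.2, 211.0, 12.0]]
129 ((483.9436950683594, -210.38772583007812), (513.8853759765625, 108.35906219482422), 85.8994140625) 103.19068533412108
```

View pics/fit0.png

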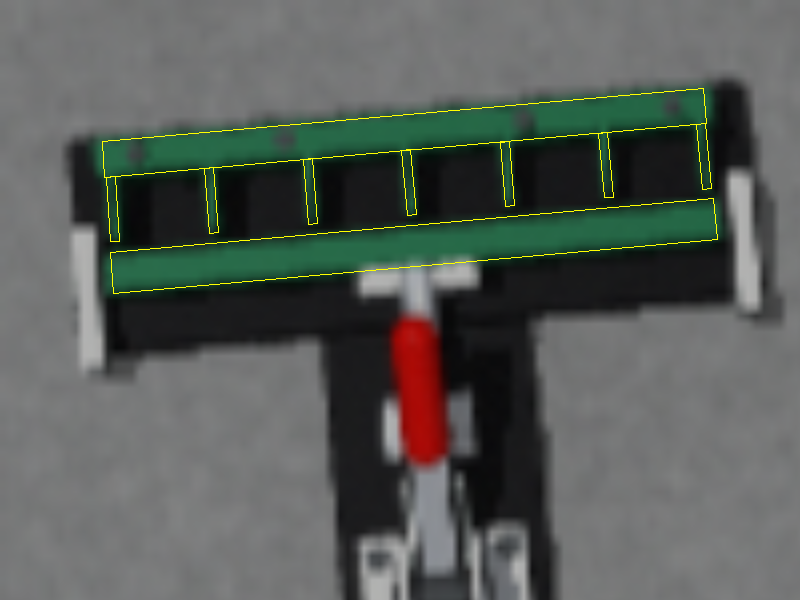

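```bash
cat > go.py <<'E'
# prints shift to target in tool cm:  go.py x y z [jawangle]
import sys
from h import *
o=bot.get_obs(); M=R.from_euler('xyz',o['tcp_rot']).as_matrix()
t=np.array([float(a) for a in sys.argv[1:4]]); p=np.array(o['tool_pos'])
d=M.T@(t-p)/10
ya=np.arctan2(M[1,1],M[0,1])
print('t',round(o['time'],2),'pos',p.round(1),'jaw ang',round(ya,3),'w',round(o['grip_width'],1),'F',np.round(o['contact_force'],1))
print('shift cm',d.round(2),'norm',round(np.linalg.norm(d),2))
if len(sys.argv)>4:
    a=float(sys.argv[4]); e=(a-ya+np.pi/2)%np.pi-np.pi/2
    # turn about tool x (down): positive turn changes jaw angle by sign of
    print('turn',round(e*np.sign(M[2,0]),3),'(q6 %.2f)'%o['joint_positions'][5])
    M2=M@R.from_euler('x',e*np.sign(M[2,0])).as_matrix(); print('shift after turn cm',(M2.T@(t-p)/10).round(2))
E
python3 go.py 569.6 121.4 150 1.687; python3 -m handwheel '[[[0,0,0,0]]]' -
```

```text
t 0.95 pos [158.  500.7 226.8] jaw ang 1.265 w 91.8 F [0.7 0.3 0.3]
shift cm [  7.67 -23.78  50.66] norm 56.49
turn -0.422 (q6 -0.15)
shift after turn cm [  7.67 -42.45  36.48]
time: 1.03
tool_pos: [158.0, 500.7, 226.7]
tcp_rot: [1.335, 1.571, 1.029]
contact_force: [-0.6, -0.3, 0.1]
grip_width: 92.1
```

Run:
```python
from h import *
# side camera check of jig: rail corners and cells
m=cm('side'); im=cv2.imread('pics/side0.png'); big=cv2.resize(im[165:265,195:300],None,fx=6,fy=6,interpolation=cv2.INTER_CUBIC)
x=[590.06,123.82,.116]; c,s=np.cos(x[2]),np.sin(x[2])
J=lambda X,Y,Z:[x[0]+c*X-s*Y,x[1]+s*X+c*Y,Z]
def dr(q,col):
    pts=np.array([[(a-195+.5)*6-.5,(b-165+.5)*6-.5] for a,b in (proj(m,p) for p in q)]).round().astype(np.int32)
    cv2.polylines(big,[pts],True,col,1)
dr([J(60,-101,36),J(72,-101,36),J(72,101,36),J(60,101,36)],(0,255,255))
dr([J(20.5,-101,36),J(34.5,-101,36),J(34.5,101,36),J(20.5,101,36)],(0,255,255))
dr([J(-90+47*.868,0,34+47*.497),J(-90+86.8,0,34+49.7)],(255,255,0))
cv2.imwrite('pics/sidefit.png',big)
```

```text
(no output)
```

View pics/sidefit.png

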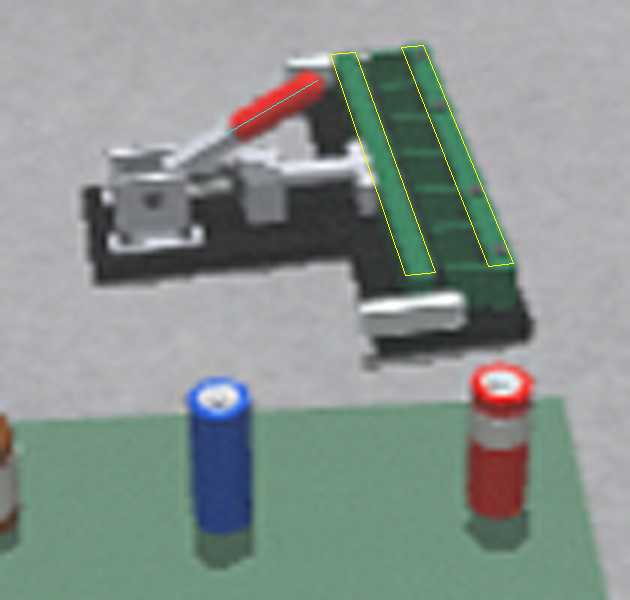

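```bash
python3 -m handwheel '[[[0,0,0,-0.105],[0,0,0,-0.105],[0,0,0,-0.105],[0,0,0,-0.107],[0,-3,2.6,0],[0,-3,2.6,0],[0,-3,2.6,0],[0,-3,2.6,0]]]' 0.5;  python3 -m handwheel '[[[0,-3,2.6,0],[0,-3,2.6,0],[0,-3,2.6,0],[0,-3,2.6,0],[0,-3,2.6,0],[0,-3,2.6,0],[1,-3,2.6,0],[2,-3,2.6,0]]]'; python3 go.py 569.6 121.4 150 1.687
```

```text
time: 1.7
tool_pos: [276.0, 392.4, 226.8]
tcp_rot: [0.625, 1.57, 0.743]
contact_force: [0.1, 1.2, 0.7]
grip_width: 46.8
time: 2.37
tool_pos: [510.6, 179.4, 199.7]
tcp_rot: [0.089, 1.565, 0.204]
contact_force: [0.6, 1.2, 0.2]
grip_width: 45.8
t 2.37 pos [510.6 179.4 199.7] jaw ang 1.687 w 45.8 F [0.6 1.2 0.2]
shift cm [ 5.   -6.45  5.16] norm 9.65
turn -0.0 (q6 -1.49)
shift after turn cm [ 5.   -6.45  5.16]
```

```bash
python3 -m handwheel '[[[1,-2.1,1.7,0],[1,-2.1,1.7,0],[1,-2.2,1.8,0],[0,0,0,0],[0,0,0,0]]]';  python3 go.py 569.6 121.4 150 1.687
python3 - <<'E'
from h import *
snap('wrist','w1'); m=cm('wrist'); print(m)
E
```

```text
time: 2.78
tool_pos: [567.2, 122.3, 166.9]
tcp_rot: [2.989, 1.569, 3.103]
contact_force: [-0.1, -0.5, -0.0]
grip_width: 45.9
t 2.78 pos [567.2 122.3 166.9] jaw ang 1.685 w 45.9 F [-0.1 -0.5 -0. ]
shift cm [ 1.69 -0.12  0.24] norm 1.71
turn -0.002 (q6 -1.60)
shift after turn cm [ 1.69 -0.12  0.24]
{'fx': 297.3186396354542, 'fy': 297.3186396354542, 'cx': 255.59761884797604, 'cy': 192.8123634324779, 'position': array([498.84266914, 115.01046735, 327.19253276]), 'rotation': array([[-1.14747701e-01,  9.60758218e-01,  2.52540319e-01],
       [ 9.93394256e-01,  1.11209234e-01,  2.82906155e-02],
       [-9.04374146e-04,  2.54118385e-01, -9.67172698e-01]])}
```

View pics/w1.png

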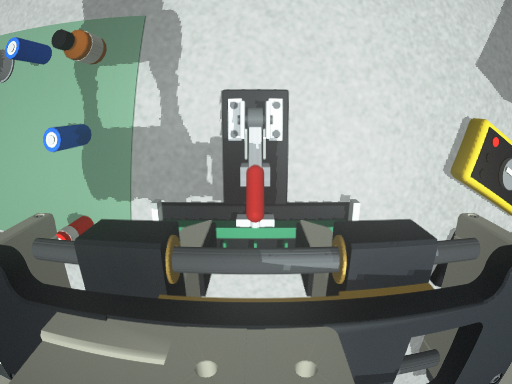

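```bash
python3 -m handwheel '[[[3.6,-0.1,0.2,0],[3.6,0,0,0],[2.5,0,0,0],[1.4,0,0,0],[0,0,0,0],[0,0,0,0]]]';  python3 go.py 569.6 121.4 55 1.687
```

```text
time: 3.33
tool_pos: [568.5, 123.7, 57.4]
tcp_rot: [2.575, 1.57, 2.692]
contact_force: [-0.1, -0.7, 0.4]
grip_width: 45.6
t 3.33 pos [568.5 123.7  57.4] jaw ang 1.688 w 45.6 F [-0.1 -0.7  0.4]
shift cm [ 0.24 -0.24  0.08] norm 0.35
turn 0.001 (q6 -1.61)
shift after turn cm [ 0.24 -0.24  0.08]
```

```bash
python3 -m handwheel '[[[0.2,-0.2,0.1,0],[0,0,0,0],[0,0,0,0],[0,0,0,0],[0,0,0,0],[0,0,0,0]]]' 0.0;  python3 go.py 569.6 121.4 55 1.687
```

```text
time: 3.83
tool_pos: [570.5, 121.7, 55.7]
tcp_rot: [0.876, 1.569, 0.992]
contact_force: [-0.3, 5.0, 2.8]
grip_width: 14.5
t 3.83 pos [570.5 121.7  55.7] jaw ang 1.687 w 14.5 F [-0.3  5.   2.8]
shift cm [ 0.07 -0.02 -0.09] norm 0.11
turn -0.0 (q6 -1.61)
shift after turn cm [ 0.07 -0.02 -0.09]
```

```bash
python3 -m handwheel '[[[-0.87,0,-0.58,0],[-0.79,0,-0.68,0],[-0.69,0,-0.79,0],[-0.59,0,-0.87,0],[-0.46,0,-0.93,0],[-0.34,0,-1,0]]]'; python3 -m handwheel '[[[-0.21,0,-1.02,0],[-0.07,0,-1.05,0],[0.07,0,-1.04,0],[0.2,0,-1.03,0],[0.33,0,-1,0],[0.46,0,-0.93,0],[0,0,0,0],[0,0,0,0]]]';  python3 go.py 460.3 108.9 84 1.687
```

```text
time: 4.33
tool_pos: [522.3, 116.2, 93.0]
tcp_rot: [0.594, 1.568, 0.71]
contact_force: [0.2, 6.0, 0.2]
grip_width: 15.3
time: 5.0
tool_pos: [460.0, 109.0, 84.9]
tcp_rot: [2.508, 1.568, 2.624]
contact_force: [-6.4, 5.6, 5.5]
grip_width: 15.1
t 5.0 pos [460.  109.   84.9] jaw ang 1.687 w 15.1 F [-6.4  5.6  5.5]
shift cm [ 0.09 -0.01  0.03] norm 0.1
turn -0.0 (q6 -1.62)
shift after turn cm [ 0.09 -0.01  0.03]
```

```bash
python3 -m handwheel '[[[0,0,0,0],[0,0,0,0],[0,0,0,0],[-3,0,0,0],[-4,0,0,0],[-4,0,0,0],[0,0,0,0]]]' 0.5;  python3 go.py 531.6 -92.5 130 0.116
```

```text
time: 5.58
tool_pos: [465.7, 108.2, 201.8]
tcp_rot: [-0.063, 1.557, 0.053]
contact_force: [0.7, 0.5, 1.0]
grip_width: 45.7
t 5.58 pos [465.7 108.2 201.8] jaw ang 1.687 w 45.7 F [0.7 0.5 1. ]
shift cm [  7.25 -20.69   4.12] norm 22.31
turn -1.571 (q6 -1.62)
shift after turn cm [  7.25  -4.12 -20.69]
```

```bash
python3 -m handwheel '[[[0,0,0,0.12],[0,0,0,0.12],[0,0,0,0.12],[0,0,0,0.12],[0,0,0,0.12],[0,0,0,0.12],[0,0,0,0.12],[0,0,0,0.12]]]';python3 -m handwheel '[[[0,0,0,0.12],[0,0,0,0.12],[0,0,0,0.12],[0,0,0,0.12],[0,0,0,0.12],[0,0,0,0]]]' ;  python3 go.py 531.6 -92.5 130 0.116
python3 - <<'E'
from h import *
im,d=snap('top','top1'); m=cm('top'); np.save('top1.npy',d); snap('side','side1')
x,f,pl,big=fitjig(im,m,[590,125,.116],7.5,(165,155,270,250)); print(x.round(4),f)
b=big[...,::-1].astype(np.uint8).copy()
for q in pl: cv2.polylines(b,[q.round().astype(np.int32)],True,(0,255,255),1)
cv2.imwrite('pics/fit1.png',b[:600,:800])
s=cv2.imread('pics/side1.png'); cv2.imwrite('pics/side1z.png',cv2.resize(s[130:265,195:320],None,fx=5,fy=4.4))
E
```

```text
time: 6.25
tool_pos: [462.0, 107.9, 194.6]
tcp_rot: [0.397, 1.57, -0.453]
contact_force: [-0.2, -0.1, -0.6]
grip_width: 45.6
time: 6.75
tool_pos: [462.0, 107.9, 194.6]
tcp_rot: [1.152, 1.57, -0.296]
contact_force: [-0.3, -0.4, 0.4]
grip_width: 46.1
t 6.75 pos [462.  107.9 194.6] jaw ang 0.122 w 46.1 F [-0.3 -0.4  0.4]
shift cm [ 6.46  4.46 20.74] norm 22.18
turn 0.006 (q6 -0.05)
shift after turn cm [ 6.46  4.59 20.71]
[5.897299e+02 1.238159e+02 1.155000e-01] 0.003436759162202113
```

View pics/fit1.png

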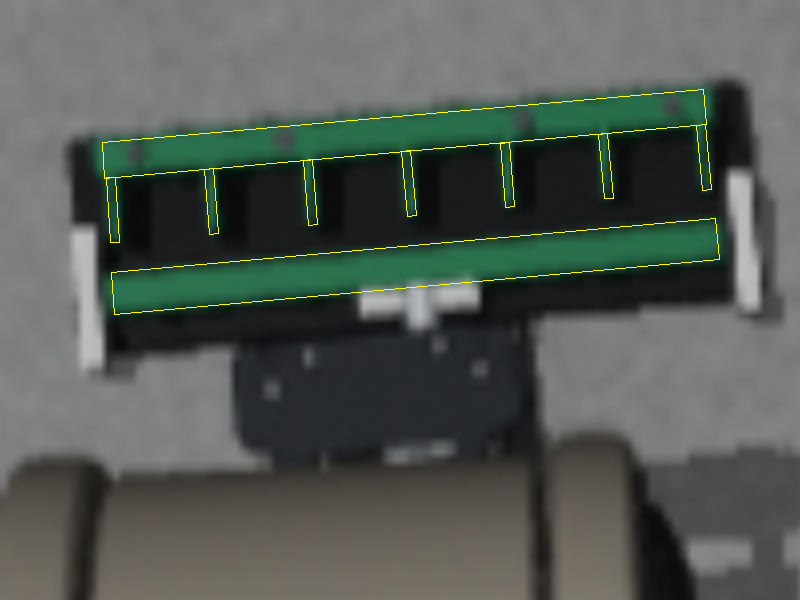

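View pics/side1z.png

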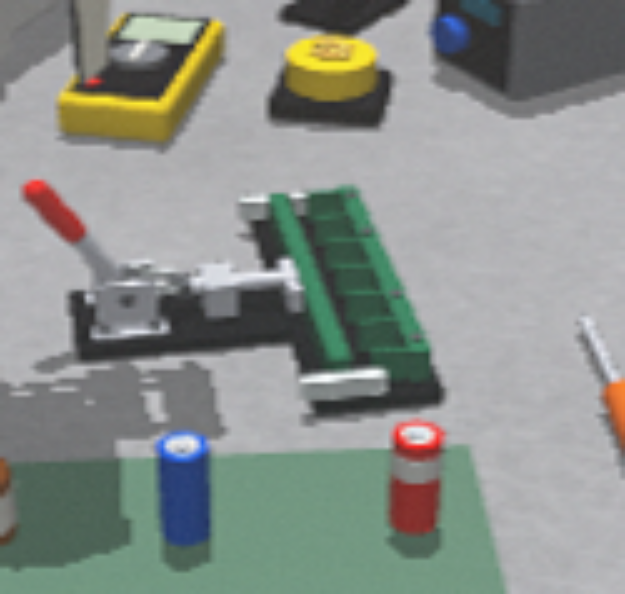

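```bash
sed -i 's/def fitjig(im,m,x0,jaw,roi,red=None,S=8):/def fitjig(im,m,x0,jaw,roi,red=None,S=8,L=101):/; s/-101/-L/g; s/,101)/,L)/g' h.py
python3 - <<'E'
from h import *
for n,j in(('top0',1),('top1',7.5)):
  im=cv2.cvtColor(cv2.imread(f'pics/{n}.png'),cv2.COLOR_BGR2RGB); m=cm('top')
  for L in (100.5,101,102,103):
    x,f,pl,big=fitjig(im,m,[589,126,.12],j,(165,155,270,200),L=L); print(n,L,x.round(4),f)
# profile along fingers in jig coords
x=[589.7,123.8,.1155]; c,s=np.cos(x[2]),np.sin(x[2])
ys=np.arange(-110,110.1,.5); acc=0
for X in np.arange(41,56,1.):
  uv=np.array([proj(m,[x[0]+c*X-s*Y,x[1]+s*X+c*Y,36.]) for Y in ys]).astype(np.float32)
  p=cv2.remap(im.astype(np.float32),uv[None,:,0],uv[None,:,1],cv2.INTER_CUBIC)[0]; acc=acc+p[:,1]-p[:,0]
for k in range(7):
  y0=-99+33*k; w_=np.abs(ys-y0)<7; a=acc[w_]-np.min(acc[w_]); print(k, round((a*ys[w_]).sum()/a.sum()-y0,2), round(ys[w_][a.argmax()]-y0,2))
E
```

```text
top0 100.5 [5.899012e+02 1.239383e+02 1.141000e-01] 0.007098878306806947
top0 101 [5.899795e+02 1.237730e+02 1.176000e-01] 0.006584373493130085
top0 102 [5.901336e+02 1.238498e+02 1.150000e-01] 0.005670667801725267
top0 103 [5.899699e+02 1.238705e+02 1.158000e-01] 0.005235821971457737
top1 100.5 [5.897056e+02 1.238082e+02 1.160000e-01] 0.007572312946615178
top1 101 [5.897603e+02 1.238526e+02 1.159000e-01] 0.00700176960014489
top1 102 [5.897774e+02 1.238716e+02 1.154000e-01] 0.006090643739426507
top1 103 [5.896897e+02 1.238960e+02 1.155000e-01] 0.005775355922423157
0 0.26 0.0
1 0.2 0.5
2 0.18 0.0
3 0.06 -0.5
4 -0.1 0.0
5 -0.16 0.0
6 -0.32 -0.5
```

```bash
python3 -m handwheel '[[[0.5,0.76,3.45,0.006],[1,0.76,3.45,0],[1.2,0.76,3.45,0],[1.2,0.76,3.45,0],[1.2,0.76,3.45,0],[1.2,0.76,3.45,0],[0,0,0,0],[0,0,0,0]]]';  python3 go.py 531.6 -92.5 34 0.1155
```

```text
time: 7.52
tool_pos: [532.0, -93.4, 130.5]
tcp_rot: [-2.049, 1.569, 2.784]
contact_force: [-0.5, 0.1, 0.9]
grip_width: 45.9
t 7.52 pos [532.  -93.4 130.5] jaw ang 0.121 w 45.9 F [-0.5  0.1  0.9]
shift cm [ 9.65 -0.02 -0.09] norm 9.65
turn 0.005 (q6 -0.44)
shift after turn cm [ 9.65 -0.02 -0.09]
```

```bash
python3 -m handwheel '[[[3,0,-0.1,0.005],[3,0,0,0],[2.4,0,0,0],[1.2,0,0,0],[0,0,0,0],[0,0,0,0]]]'; python3 go.py 531.6 -92.5 34 0.1155
```

```text
time: 8.02
tool_pos: [532.0, -89.8, 35.8]
tcp_rot: [-2.318, 1.57, 2.512]
contact_force: [0.8, 0.0, 0.2]
grip_width: 45.4
t 8.02 pos [532.  -89.8  35.8] jaw ang 0.119 w 45.4 F [0.8 0.  0.2]
shift cm [ 0.18 -0.07  0.27] norm 0.33
turn 0.003 (q6 -0.43)
shift after turn cm [ 0.18 -0.07  0.27]
```

```bash
python3 -m handwheel '[[[0.2,0,0.2,0],[0,0,0,0],[0,0,0,0]]]'; python3 go.py 531.6 -92.5 34 0.1155
```

```text
time: 8.27
tool_pos: [533.0, -92.9, 34.7]
tcp_rot: [1.185, 1.569, -0.27]
contact_force: [0.3, -0.1, 1.3]
grip_width: 45.9
t 8.27 pos [533.  -92.9  34.7] jaw ang 0.116 w 45.9 F [ 0.3 -0.1  1.3]
shift cm [ 0.07 -0.14 -0.05] norm 0.16
turn 0.001 (q6 -0.43)
shift after turn cm [ 0.07 -0.14 -0.05]
```

```bash
python3 -m handwheel '[[[0,0,0,0],[0,0,0,0],[0,0,0,0],[0,0,0,0]]]' 0; python3 go.py 531.6 -92.5 34 0.1155;  python3 -m handwheel '[[[0,0,0,0]]]'; python3 go.py 531.6 -92.5 34 0.1155
```

```text
time: 8.6
tool_pos: [532.6, -92.9, 33.8]
tcp_rot: [1.362, 1.57, -0.093]
contact_force: [-0.4, 0.7, 1.1]
grip_width: 25.5
t 8.6 pos [532.6 -92.9  33.8] jaw ang 0.116 w 25.5 F [-0.4  0.7  1.1]
shift cm [-0.02 -0.09 -0.05] norm 0.1
turn 0.0 (q6 -0.43)
shift after turn cm [-0.02 -0.09 -0.05]
time: 8.68
tool_pos: [532.5, -92.9, 33.8]
tcp_rot: [1.303, 1.57, -0.152]
contact_force: [0.2, 1.0, 2.2]
grip_width: 25.2
t 8.68 pos [532.5 -92.9  33.8] jaw ang 0.116 w 25.2 F [0.2 1.  2.2]
shift cm [-0.02 -0.09 -0.05] norm 0.1
turn 0.0 (q6 -0.43)
shift after turn cm [-0.02 -0.09 -0.05]
```

```bash
python3 -m handwheel '[[[-2,0,0,0],[-4,0,0,0],[-4,0,0,0]]]'; python3 go.py 643.1 46.6 130 0.1155
```

```text
time: 8.93
tool_pos: [530.9, -92.4, 133.2]
tcp_rot: [-2.021, 1.566, 2.808]
contact_force: [0.5, -0.5, -0.7]
grip_width: 25.6
t 8.93 pos [530.9 -92.4 133.2] jaw ang 0.116 w 25.6 F [ 0.5 -0.5 -0.7]
shift cm [  0.29  12.75 -12.5 ] norm 17.86
turn 0.0 (q6 -0.43)
shift after turn cm [  0.29  12.74 -12.51]
```

```bash
python3 -m handwheel '[[[0,1.5,-1.5,0],[0,2.6,-2.6,0],[0,2.8,-2.8,0],[0,2.6,-2.6,0],[0,2.0,-2.0,0],[0,1.1,-1.08,0],[0,0,0,0],[0,0,0,0]]]'; python3 -m handwheel '[[[0,0,0,0],[0,0,0,0]]]'; python3 go.py 643.1 46.6 44 0.1155
```

```text
time: 9.6
tool_pos: [642.5, 47.3, 132.7]
tcp_rot: [-1.575, 1.569, -3.028]
contact_force: [-0.3, 0.2, -0.4]
grip_width: 25.4
time: 9.77
tool_pos: [642.2, 45.6, 133.5]
tcp_rot: [-1.576, 1.57, -3.032]
contact_force: [0.2, 0.1, -1.2]
grip_width: 25.6
t 9.77 pos [642.2  45.6 133.5] jaw ang 0.115 w 25.6 F [ 0.2  0.1 -1.2]
shift cm [ 8.95  0.11 -0.09] norm 8.95
turn -0.001 (q6 -0.16)
shift after turn cm [ 8.95  0.11 -0.09]
```

Run:
```python
from h import *
snap('wrist','w2'); snap('top','top2')
s=cv2.imread('pics/top2.png'); cv2.imwrite('pics/top2z.png',cv2.resize(s[140:250,160:290],None,fx=5,fy=5))
```

```text
(no output)
```

View pics/w2.png

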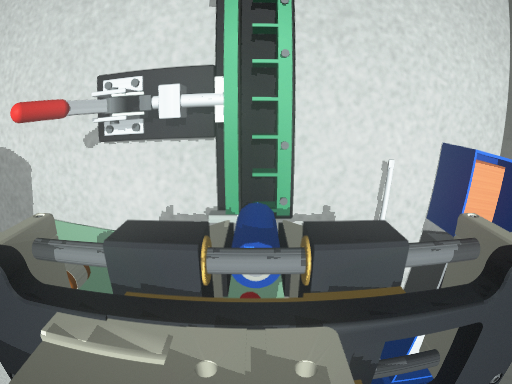

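View pics/top2z.png

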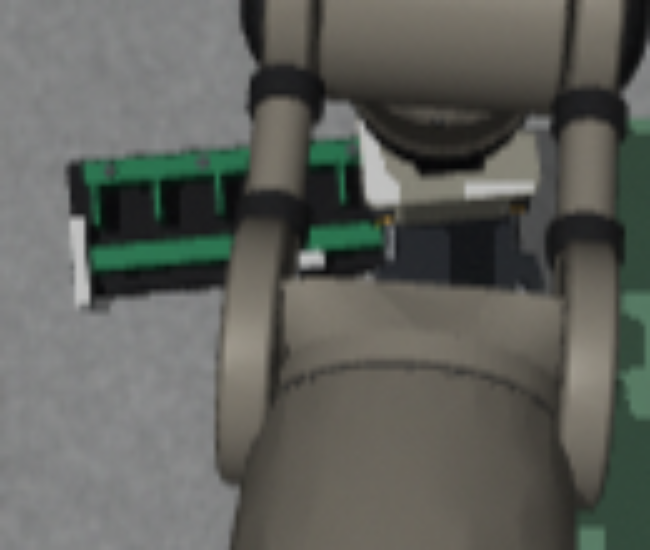

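```bash
cat >> h.py <<'E'
def projf(m,P):
    c=np.array(m['rotation']).T@(np.array(P)-np.array(m['position'])); th=np.arctan2(np.hypot(c[0],c[1]),c[2]); ph=np.arctan2(c[1],c[0])
    r=th*m['fx']; return m['cx']+r*np.cos(ph),m['cy']+r*np.sin(ph)
JP=(589.9,123.8,.1155)
def J(X,Y,Z,x=JP):
    c,s=np.cos(x[2]),np.sin(x[2]); return np.array([x[0]+c*X-s*Y,x[1]+s*X+c*Y,Z])
E
python3 - <<'E'
from h import *
m=dict(bot.camera_model('wrist')); im=cv2.imread('pics/w2.png'); S=4
if np.ndim(m['rotation'])==1: m['rotation']=R.from_euler('xyz',m['rotation']).as_matrix()
u0,v0=200,0; b=cv2.resize(im[0:150,200:320],None,fx=S,fy=S,interpolation=cv2.INTER_CUBIC)
def dr(q):
    p=np.array([[(a-u0+.5)*S-.5,(c-v0+.5)*S-.5] for a,c in (projf(m,x) for x in q)]).round().astype(np.int32); cv2.polylines(b,[p],True,(0,255,255),1)
for k in range(7): dr([J(38,-99+33*k,36),J(60,-99+33*k,36)])
dr([J(60,y,36) for y in range(-100,101,20)]+[J(72,y,36) for y in range(100,-101,-20)])
cv2.imwrite('pics/w2fit.png',b)
E
```

```text
(no output)
```

View pics/w2fit.png

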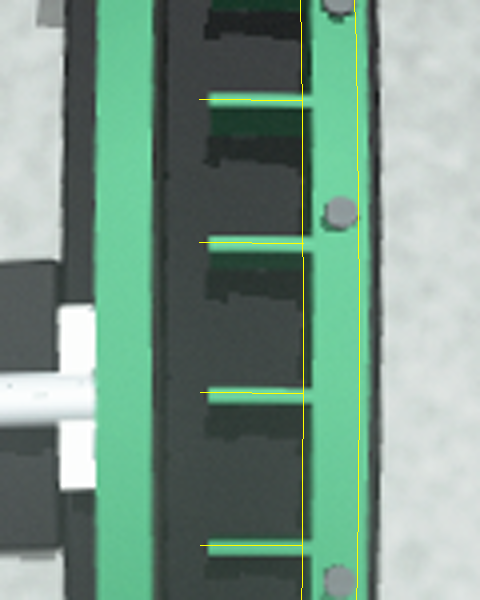

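```bash
python3 go.py 644.1 46.6 44 0.1155;  python3 -m handwheel '[[[1.5,0.1,0,0],[2.5,0,0,0],[2,0,0,0],[0,0,0,0],[0,0,0,0],[0,0,0,0]]]'; python3 go.py 644.1 46.6 44 0.1155
```

```text
t 9.87 pos [642.5  45.6 133.8] jaw ang 0.115 w 25.5 F [ 0.3 -0.4 -0.9]
shift cm [ 8.98  0.17 -0.08] norm 8.98
turn -0.001 (q6 -0.16)
shift after turn cm [ 8.98  0.17 -0.08]
time: 10.37
tool_pos: [644.7, 46.4, 75.0]
tcp_rot: [1.444, 1.569, -0.011]
contact_force: [0.5, -0.9, -1.3]
grip_width: 25.3
t 10.37 pos [644.7  46.4  75. ] jaw ang 0.115 w 25.3 F [ 0.5 -0.9 -1.3]
shift cm [ 3.1  -0.06 -0.02] norm 3.1
turn -0.0 (q6 -0.16)
shift after turn cm [ 3.1  -0.06 -0.02]
```

```bash
python3 -m handwheel '[[[0.8,0,0,0],[0.8,0,0,0],[0.8,0,0,0],[0.4,0,0,0],[0.2,0,0,0],[0,0,0,0],[0,0,0,0]]]'; python3 go.py 644.1 46.6 44 0.1155
```

```text
time: 10.95
tool_pos: [643.7, 46.9, 43.8]
tcp_rot: [-1.764, 1.57, 3.065]
contact_force: [-1.5, -0.1, 2.7]
grip_width: 25.4
t 10.95 pos [643.7  46.9  43.8] jaw ang 0.116 w 25.4 F [-1.5 -0.1  2.7]
shift cm [-0.02  0.04  0.04] norm 0.06
turn 0.001 (q6 -0.16)
shift after turn cm [-0.02  0.04  0.04]
```

```bash
python3 -m handwheel '[[[0,0,0,0],[0,0,0,0],[0,0,0,0],[-2,0,0,0],[-4,0,0,0],[-4,0,0,0],[0,0,0,0],[0,0,0,0]]]' 0.5; python3 go.py 527.9 -273 130 0.1155
python3 - <<'E'
from h import *
snap('wrist','w3')
E
```

```text
time: 11.62
tool_pos: [645.7, 46.8, 146.6]
tcp_rot: [1.427, 1.564, -0.028]
contact_force: [-0.1, -1.3, 0.2]
grip_width: 46.1
t 11.62 pos [645.7  46.8 146.6] jaw ang 0.116 w 46.1 F [-0.1 -1.3  0.2]
shift cm [  1.59 -15.41  30.4 ] norm 34.12
turn 0.001 (q6 -0.16)
shift after turn cm [  1.59 -15.39  30.41]
```

View pics/w3.png

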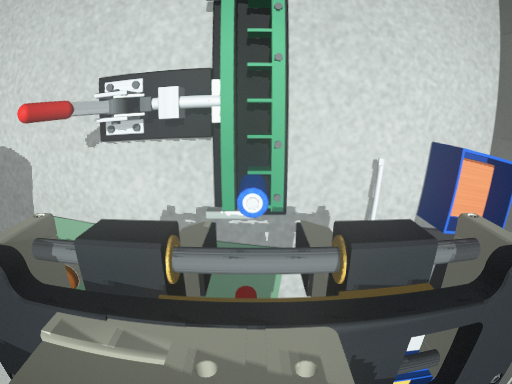

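```bash
python3 -m handwheel '[[[0,-1,2,0],[0,-1.7,3.4,0],[0,-1.7,3.4,0],[0,-1.7,3.4,0],[0,-1.7,3.4,0],[0,-1.7,3.4,0],[0,-1.7,3.4,0],[0.5,-1.7,3.4,0]]]'; python3 -m handwheel '[[[1,-1.5,3,0],[0,-0.8,1.5,0],[0,0,0,0],[0,0,0,0],[0,0,0,0],[0,0,0,0]]]'; python3 go.py 527.9 -273 34 0.1155
```

```text
time: 12.33
tool_pos: [544.3, -225.7, 137.4]
tcp_rot: [-2.273, 1.569, 2.555]
contact_force: [0.2, -0.5, 0.5]
grip_width: 45.7
time: 12.83
tool_pos: [528.3, -270.3, 128.1]
tcp_rot: [-2.69, 1.57, 2.14]
contact_force: [-0.8, 0.7, 0.2]
grip_width: 46.1
t 12.83 pos [ 528.3 -270.3  128.1] jaw ang 0.117 w 46.1 F [-0.8  0.7  0.2]
shift cm [ 9.41 -0.07  0.27] norm 9.41
turn 0.002 (q6 -0.72)
shift after turn cm [ 9.41 -0.07  0.27]
```

```bash
python3 -m handwheel '[[[3,0,0.2,0],[3,0,0,0],[2.4,0,0,0],[1,0,0,0],[0,0,0,0],[0,0,0,0],[0,0,0,0],[0,0,0,0]]]';  python3 go.py 527.9 -273 34 0.1155
```

```text
time: 13.5
tool_pos: [529.4, -274.1, 36.4]
tcp_rot: [0.878, 1.567, -0.577]
contact_force: [-0.3, -0.6, -0.2]
grip_width: 45.8
t 13.5 pos [ 529.4 -274.1   36.4] jaw ang 0.116 w 45.8 F [-0.3 -0.6 -0.2]
shift cm [ 0.24 -0.14 -0.13] norm 0.3
turn 0.001 (q6 -0.72)
shift after turn cm [ 0.24 -0.14 -0.13]
```

```bash
python3 -m handwheel '[[[0.2,-0.1,-0.1,0],[0,0,0,0],[0,0,0,0]]]';  python3 go.py 527.9 -273 34 0.1155; python3 -m handwheel '[[[0,0,0,0],[0,0,0,0],[0,0,0,0],[0,0,0,0],[0,0,0,0]]]' 0;  python3 go.py 527.9 -273 34 0.1155
```

```text
time: 13.75
tool_pos: [527.2, -272.8, 33.0]
tcp_rot: [0.955, 1.57, -0.5]
contact_force: [0.4, -0.2, 0.4]
grip_width: 46.0
t 13.75 pos [ 527.2 -272.8   33. ] jaw ang 0.116 w 46.0 F [ 0.4 -0.2  0.4]
shift cm [-0.1   0.07  0.02] norm 0.12
turn 0.0 (q6 -0.72)
shift after turn cm [-0.1   0.07  0.02]
time: 14.17
tool_pos: [527.2, -272.8, 32.6]
tcp_rot: [1.65, 1.571, 0.196]
contact_force: [0.5, 0.4, 1.3]
grip_width: 25.4
t 14.17 pos [ 527.2 -272.8   32.6] jaw ang 0.116 w 25.4 F [0.5 0.4 1.3]
shift cm [-0.14  0.07  0.03] norm 0.16
turn 0.0 (q6 -0.72)
shift after turn cm [-0.14  0.07  0.03]
```

```bash
python3 -m handwheel '[[[-2,0,0,0],[-4,0,0,0],[-4,0,0,0],[0,0.7,-1.8,0],[0,1.4,-3.5,0],[0,1.4,-3.5,0],[0,1.4,-3.5,0],[0,1.4,-3.5,0]]]'; python3 -m handwheel '[[[0,1.4,-3.5,0],[0,1.4,-3.5,0],[0,1.4,-3.5,0],[0,1.4,-3.5,0],[0,1.4,-3.5,0],[0,1.3,-2.5,0],[0,0.7,-1.2,0],[0,0,0,0]]]';python3 -m handwheel '[[[0,0,0,0],[0,0,0,0],[0,0,0,0],[0,0,0,0]]]'; python3 go.py 636.5 112.4 75 0.1155
```

```text
time: 14.83
tool_pos: [571.4, -107.0, 132.4]
tcp_rot: [-2.299, 1.57, 2.528]
contact_force: [0.0, 0.0, -0.7]
grip_width: 25.2
time: 15.5
tool_pos: [636.6, 115.9, 132.0]
tcp_rot: [3.07, 1.57, 1.619]
contact_force: [-0.6, -0.7, -1.5]
grip_width: 25.5
time: 15.83
tool_pos: [636.1, 111.1, 132.7]
tcp_rot: [-0.956, 1.571, -2.413]
contact_force: [-0.1, -0.6, -1.0]
grip_width: 25.3
t 15.83 pos [636.1 111.1 132.7] jaw ang 0.114 w 25.3 F [-0.1 -0.6 -1. ]
shift cm [ 5.77  0.05 -0.12] norm 5.77
turn -0.001 (q6 -0.06)
shift after turn cm [ 5.77  0.05 -0.12]
```

```bash
python3 -m handwheel '[[[2,0,-0.1,0],[2,0,0,0],[1.7,0,0,0],[0,0,0,0],[0,0,0,0],[0,0,0,0]]]'; python3 go.py 636.5 112.4 42.6 0.1155
```

```text
time: 16.33
tool_pos: [636.9, 113.0, 76.8]
tcp_rot: [1.552, 1.569, 0.097]
contact_force: [0.8, 0.5, -0.7]
grip_width: 25.6
t 16.33 pos [636.9 113.   76.8] jaw ang 0.115 w 25.6 F [ 0.8  0.5 -0.7]
shift cm [ 3.42 -0.05  0.05] norm 3.42
turn -0.0 (q6 -0.06)
shift after turn cm [ 3.42 -0.05  0.05]
```

```bash
python3 -m handwheel '[[[0.8,0,0,0],[0.8,0,0,0],[0.8,0,0,0],[0.6,0,0,0],[0.3,0,0,0],[0,0,0,0],[0,0,0,0]]]'; python3 go.py 636.5 112.4 42.6 0.1155
```

```text
time: 16.92
tool_pos: [636.0, 113.5, 42.6]
tcp_rot: [-1.718, 1.57, 3.11]
contact_force: [-1.3, -0.3, 2.0]
grip_width: 25.7
t 16.92 pos [636.  113.5  42.6] jaw ang 0.116 w 25.7 F [-1.3 -0.3  2. ]
shift cm [-0.    0.04  0.11] norm 0.12
turn 0.001 (q6 -0.06)
shift after turn cm [-0.    0.04  0.11]
```

```bash
python3 -m handwheel '[[[0,0,0,0],[0,0,0,0],[0,0,0,0],[-2,0,0,0],[-4,0,0,0],[-4,0,0,0],[0,-0.3,2,0],[0,-0.5,3.8,0]]]' 0.5; python3 -m handwheel '[[[0,-0.5,3.8,0],[0,-0.5,3.8,0],[0,-0.5,3.8,0],[0,-0.6,3.8,0],[0,-0.6,3.8,0],[0,-0.6,3.8,0],[0,-0.6,3.8,0],[0,-0.6,3.8,0]]]'; python3 -m handwheel '[[[1,-0.5,2.2,0],[0,0,0,0],[0,0,0,0],[0,0,0,0],[0,0,0,0],[0,0,0,0]]]'; python3 go.py 627.8 -274.3 34 0.1155
```

```text
time: 17.58
tool_pos: [636.7, 57.9, 146.1]
tcp_rot: [1.616, 1.563, 0.166]
contact_force: [1.1, 0.5, -0.3]
grip_width: 45.9
time: 18.25
tool_pos: [625.2, -254.2, 142.6]
tcp_rot: [1.395, 1.57, -0.06]
contact_force: [-0.1, -0.1, 0.5]
grip_width: 46.0
time: 18.75
tool_pos: [623.6, -273.2, 133.1]
tcp_rot: [1.363, 1.57, -0.09]
contact_force: [-0.9, 1.3, 0.2]
grip_width: 45.9
t 18.75 pos [ 623.6 -273.2  133.1] jaw ang 0.118 w 45.9 F [-0.9  1.3  0.2]
shift cm [9.91 0.4  0.16] norm 9.92
turn 0.002 (q6 -0.64)
shift after turn cm [9.91 0.4  0.16]
```

```bash
python3 -m handwheel '[[[3,0.4,0.1,0],[3,0,0,0],[2.4,0,0,0],[1.3,0,0,0],[0,0,0,0],[0,0,0,0],[0,0,0,0],[0,0,0,0]]]';  python3 go.py 627.8 -274.3 34 0.1155
```

```text
time: 19.42
tool_pos: [628.3, -275.7, 37.9]
tcp_rot: [0.952, 1.567, -0.503]
contact_force: [-0.1, -0.6, 0.0]
grip_width: 45.7
t 19.42 pos [ 628.3 -275.7   37.9] jaw ang 0.116 w 45.7 F [-0.1 -0.6  0. ]
shift cm [ 0.38 -0.04 -0.15] norm 0.41
turn 0.001 (q6 -0.64)
shift after turn cm [ 0.38 -0.04 -0.15]
```

```bash
python3 -m handwheel '[[[0.2,0,-0.1,0],[0,0,0,0],[0,0,0,0],[0,0,0,0]]]';  python3 go.py 627.8 -274.3 34 0.1155; python3 -m handwheel '[[[0,0,0,0],[0,0,0,0],[0,0,0,0],[0,0,0,0],[0,0,0,0]]]' 0;  python3 go.py 627.8 -274.3 34 0.1155
```

```text
time: 19.75
tool_pos: [627.0, -274.3, 33.9]
tcp_rot: [1.105, 1.57, -0.35]
contact_force: [0.1, 0.2, 0.3]
grip_width: 45.9
t 19.75 pos [ 627.  -274.3   33.9] jaw ang 0.116 w 45.9 F [0.1 0.2 0.3]
shift cm [-0.01  0.08  0.01] norm 0.08
turn 0.0 (q6 -0.64)
shift after turn cm [-0.01  0.08  0.01]
time: 20.17
tool_pos: [627.1, -274.3, 33.6]
tcp_rot: [1.361, 1.57, -0.094]
contact_force: [1.3, -0.5, 0.5]
grip_width: 25.6
t 20.17 pos [ 627.1 -274.3   33.6] jaw ang 0.116 w 25.6 F [ 1.3 -0.5  0.5]
shift cm [-0.04  0.07  0.01] norm 0.08
turn 0.001 (q6 -0.64)
shift after turn cm [-0.04  0.07  0.01]
```

```bash
python3 -m handwheel '[[[-2,0,0,0],[-4,0,0,0],[-4,0,0,0],[0,0.2,-1.8,0],[0,0.5,-3.8,0],[0,0.5,-3.8,0],[0,0.5,-3.8,0],[0,0.5,-3.8,0]]]'; python3 -m handwheel '[[[0,0.5,-3.8,0],[0,0.5,-3.8,0],[0,0.5,-3.8,0],[0,0.5,-3.8,0],[0,0.5,-3.8,0],[0,0.5,-3.0,0],[0,0.4,-2.0,0],[0,0.29,-0.8,0]]]';python3 -m handwheel '[[[0,0,0,0],[0,0,0,0],[0,0,0,0],[0,0,0,0],[0,0,0,0]]]'; python3 go.py 632.7 145.2 75 0.1155
```

```text
time: 20.83
tool_pos: [628.6, -101.4, 133.4]
tcp_rot: [-2.178, 1.57, 2.649]
contact_force: [0.5, -0.2, -0.4]
grip_width: 25.6
time: 21.5
tool_pos: [636.5, 151.2, 133.3]
tcp_rot: [-2.615, 1.57, 2.217]
contact_force: [-0.3, -0.1, -0.5]
grip_width: 25.5
time: 21.92
tool_pos: [637.2, 146.2, 133.6]
tcp_rot: [-0.613, 1.571, -2.07]
contact_force: [1.2, 0.6, -0.9]
grip_width: 25.3
t 21.92 pos [637.2 146.2 133.6] jaw ang 0.114 w 25.3 F [ 1.2  0.6 -0.9]
shift cm [ 5.86 -0.46  0.05] norm 5.88
turn -0.001 (q6 -0.01)
shift after turn cm [ 5.86 -0.46  0.05]
```

```bash
python3 -m handwheel '[[[2,-0.46,0,0],[2,0,0,0],[1.8,0,0,0],[0,0,0,0],[0,0,0,0],[0,0,0,0],[0,0,0,0]]]'; python3 go.py 632.7 145.2 43.6 0.1155
```

```text
time: 22.5
tool_pos: [633.6, 147.1, 77.2]
tcp_rot: [1.589, 1.568, 0.133]
contact_force: [0.6, -0.6, -0.7]
grip_width: 25.2
t 22.5 pos [633.6 147.1  77.2] jaw ang 0.116 w 25.2 F [ 0.6 -0.6 -0.7]
shift cm [ 3.36 -0.12  0.18] norm 3.37
turn 0.0 (q6 -0.01)
shift after turn cm [ 3.36 -0.12  0.18]
```

```bash
python3 -m handwheel '[[[0.2,0,0.1,0],[0,0,0,0],[0,0,0,0]]]'; python3 go.py 632.7 145.2 43.6 0.1155
```

```text
time: 22.75
tool_pos: [632.8, 146.2, 74.0]
tcp_rot: [1.644, 1.57, 0.189]
contact_force: [-0.6, -0.4, -0.8]
grip_width: 25.5
t 22.75 pos [632.8 146.2  74. ] jaw ang 0.116 w 25.5 F [-0.6 -0.4 -0.8]
shift cm [ 3.04 -0.02  0.1 ] norm 3.05
turn 0.0 (q6 -0.01)
shift after turn cm [ 3.04 -0.02  0.1 ]
```

```bash
python3 -m handwheel '[[[0.8,0,0.08,0],[0.8,0,0,0],[0.7,0,0,0],[0.5,0,0,0],[0.2,0,0,0],[0,0,0,0],[0,0,0,0]]]'; python3 go.py 632.7 145.2 43.6 0.1155
```

```text
time: 23.33
tool_pos: [632.3, 145.5, 43.4]
tcp_rot: [-1.632, 1.57, -3.087]
contact_force: [-2.5, -0.8, 2.3]
grip_width: 25.0
t 23.33 pos [632.3 145.5  43.4] jaw ang 0.116 w 25.0 F [-2.5 -0.8  2.3]
shift cm [-0.02  0.03  0.03] norm 0.05
turn 0.001 (q6 -0.01)
shift after turn cm [-0.02  0.03  0.03]
```

```bash
python3 -m handwheel '[[[0,0,0,0],[0,0,0,0],[0,0,0,0],[-2,0,0,0],[-4,0,0,0],[-4,0,0,0],[0,-1.2,1.5,0],[0,-2.5,3,0]]]' 0.5; python3 -m handwheel '[[[0,-2.5,3,0],[0,-2.5,3,0],[0,-2.5,3,0],[0,-2.5,3,0],[0,-2.5,3,0],[0,-2.5,3,0],[0,-2.5,3,0],[0,-2.5,3,0]]]'; python3 -m handwheel '[[[1,0,0.2,0],[0,0,0,0],[0,0,0,0],[0,0,0,0],[0,0,0,0],[0,0,0,0]]]'; python3 go.py 429.9 -167 34 0.1155
```

```text
time: 24.0
tool_pos: [604.2, 98.6, 146.6]
tcp_rot: [1.605, 1.562, 0.154]
contact_force: [-0.6, -0.8, -1.0]
grip_width: 46.2
time: 24.67
tool_pos: [429.3, -166.4, 143.7]
tcp_rot: [0.985, 1.57, -0.469]
contact_force: [1.3, -0.5, -0.1]
grip_width: 46.3
time: 25.17
tool_pos: [431.2, -166.2, 133.8]
tcp_rot: [1.295, 1.57, -0.158]
contact_force: [-0.3, 0.1, 0.2]
grip_width: 45.6
t 25.17 pos [ 431.2 -166.2  133.8] jaw ang 0.118 w 45.6 F [-0.3  0.1  0.2]
shift cm [ 9.98 -0.14  0.06] norm 9.98
turn 0.003 (q6 -0.65)
shift after turn cm [ 9.98 -0.14  0.06]
```

```bash
python3 -m handwheel '[[[3,-0.1,0.05,0],[3,0,0,0],[2.4,0,0,0],[1.4,0,0,0],[0,0,0,0],[0,0,0,0],[0,0,0,0],[0,0,0,0]]]';  python3 -m handwheel '[[[0,0,0,0],[0,0,0,0]]]';  python3 go.py 429.9 -167 34 0.1155
```

```text
time: 25.83
tool_pos: [430.6, -167.9, 36.8]
tcp_rot: [0.953, 1.568, -0.501]
contact_force: [-0.3, -0.5, -0.6]
grip_width: 45.8
time: 26.0
tool_pos: [430.1, -167.9, 36.4]
tcp_rot: [0.977, 1.569, -0.478]
contact_force: [0.1, 0.3, 0.1]
grip_width: 45.9
t 26.0 pos [ 430.1 -167.9   36.4] jaw ang 0.116 w 45.9 F [0.1 0.3 0.1]
shift cm [ 0.24 -0.01 -0.09] norm 0.26
turn 0.001 (q6 -0.65)
shift after turn cm [ 0.24 -0.01 -0.09]
```

```bash
python3 -m handwheel '[[[0.2,0,-0.1,0],[0,0,0,0],[0,0,0,0],[0,0,0,0]]]'; python3 -m handwheel '[[[0,0,0,0],[0,0,0,0],[0,0,0,0],[0,0,0,0],[0,0,0,0]]]' 0;  python3 go.py 429.9 -167 34 0.1155
```

```text
time: 26.33
tool_pos: [429.4, -166.7, 33.5]
tcp_rot: [-2.612, 1.571, 2.216]
contact_force: [-0.2, -0.8, 0.3]
grip_width: 45.4
time: 26.75
tool_pos: [429.6, -166.7, 33.6]
tcp_rot: [1.371, 1.571, -0.084]
contact_force: [0.2, -0.1, 0.0]
grip_width: 25.5
t 26.75 pos [ 429.6 -166.7   33.6] jaw ang 0.116 w 25.5 F [ 0.2 -0.1  0. ]
shift cm [-0.04  0.03  0.03] norm 0.06
turn 0.0 (q6 -0.65)
shift after turn cm [-0.04  0.03  0.03]
```

```bash
python3 -m handwheel '[[[-2,0,0,0],[-4,0,0,0],[-4,0,0,0],[0,1.2,-1.8,0],[0,2.1,-3.1,0],[0,2.1,-3.1,0],[0,2.1,-3.1,0],[0,2.1,-3.1,0]]]'; python3 -m handwheel '[[[0,2.1,-3.1,0],[0,2.1,-3.1,0],[0,2.1,-3.1,0],[0,2.1,-3.1,0],[0,2.1,-3.1,0],[0,2.1,-3.1,0],[0,1.0,-1.7,0],[0,0.57,-0.76,0]]]';python3 -m handwheel '[[[0,0,0,0],[0,0,0,0],[0,0,0,0],[0,0,0,0],[0,0,0,0]]]'; python3 go.py 625.1 211 75 0.1155
```

```text
time: 27.42
tool_pos: [508.7, -12.9, 133.6]
tcp_rot: [-2.208, 1.571, 2.62]
contact_force: [0.9, -1.1, -0.2]
grip_width: 25.1
time: 28.08
tool_pos: [624.9, 214.1, 132.7]
tcp_rot: [-2.427, 1.57, 2.404]
contact_force: [0.4, -0.5, -1.7]
grip_width: 25.4
time: 28.5
tool_pos: [624.7, 209.7, 133.9]
tcp_rot: [0.385, 1.571, -1.071]
contact_force: [0.1, -0.1, -0.5]
grip_width: 25.2
t 28.5 pos [624.7 209.7 133.9] jaw ang 0.114 w 25.2 F [ 0.1 -0.1 -0.5]
shift cm [ 5.89  0.06 -0.13] norm 5.9
turn -0.001 (q6 0.09)
shift after turn cm [ 5.89  0.06 -0.13]
```

```bash
python3 -m handwheel '[[[2,0.04,0,0],[2,0,0,0],[1.9,0,0,0],[0,0,0,0],[0,0,0,0],[0,0,0,0],[0,0,0,0],[0,0,0,0]]]'; python3 go.py 625.1 211 43.6 0.1155
```

```text
time: 29.17
tool_pos: [626.0, 211.2, 76.2]
tcp_rot: [1.705, 1.568, 0.25]
contact_force: [-0.1, -0.4, -0.8]
grip_width: 25.6
t 29.17 pos [626.  211.2  76.2] jaw ang 0.116 w 25.6 F [-0.1 -0.4 -0.8]
shift cm [ 3.26 -0.1   0.01] norm 3.26
turn 0.0 (q6 0.09)
shift after turn cm [ 3.26 -0.1   0.01]
```

```bash
python3 -m handwheel '[[[0.8,0,0,0],[0.8,0,0,0],[0.7,0,0,0],[0.5,0,0,0],[0.3,0,0,0],[0,0,0,0],[0,0,0,0]]]'; python3 go.py 625.1 211 43.6 0.1155
```

```text
time: 29.75
tool_pos: [624.9, 211.1, 43.5]
tcp_rot: [-1.576, 1.57, -3.03]
contact_force: [-2.1, -0.1, 3.0]
grip_width: 25.5
t 29.75 pos [624.9 211.1  43.5] jaw ang 0.116 w 25.5 F [-2.1 -0.1  3. ]
shift cm [-0.01  0.02  0.01] norm 0.03
turn 0.001 (q6 0.09)
shift after turn cm [-0.01  0.02  0.01]
```

```bash
python3 -m handwheel '[[[0,0,0,0],[0,0,0,0],[0,0,0,0],[-2,0,0,0],[-4,0,0,0],[-4,0,0,0],[0,-0.1,2,0],[0,-0.1,3.8,0]]]' 0.5; python3 -m handwheel '[[[0,-0.1,3.8,0],[0,-0.1,3.8,0],[0,-0.1,3.8,0],[0,-0.1,3.8,0],[0,-0.2,3.8,0],[0,-0.2,3.5,0],[0,-0.1,2,0],[0,0,0,0]]]'; python3 -m handwheel '[[[1,0,0,0],[0,0,0,0],[0,0,0,0],[0,0,0,0],[0,0,0,0],[0,0,0,0]]]'; python3 go.py 649 -91.2 34 0.1155
python3 - <<'E'
from h import *
im,d=snap('top','top3'); np.save('top3.npy',d); snap('side','side3')
print(bot.find_in('top','tray')[:2])
s=cv2.imread('pics/side3.png'); cv2.imwrite('pics/side3z.png',cv2.resize(s[130:384,150:320],None,fx=3,fy=2.35))
E
```

```text
time: 30.42
tool_pos: [631.3, 156.6, 147.0]
tcp_rot: [1.764, 1.563, 0.314]
contact_force: [-0.2, -0.1, -0.9]
grip_width: 46.1
time: 31.08
tool_pos: [649.4, -96.3, 143.3]
tcp_rot: [0.234, 1.569, -1.226]
contact_force: [-0.2, -0.2, 0.3]
grip_width: 46.1
time: 31.58
tool_pos: [649.5, -90.2, 133.8]
tcp_rot: [1.413, 1.57, -0.041]
contact_force: [0.2, -0.2, 0.3]
grip_width: 45.8
t 31.58 pos [649.5 -90.2 133.8] jaw ang 0.117 w 45.8 F [ 0.2 -0.2  0.3]
shift cm [ 9.98 -0.07  0.09] norm 9.98
turn 0.002 (q6 -0.37)
shift after turn cm [ 9.98 -0.07  0.09]
[{'bbox': [389.9, 226.2, 51.1, 41.8], 'conf': 0.82}, {'bbox': [217.6, 224.3, 7.3, 21.3], 'conf': 0.28}]
```

View pics/side3z.png

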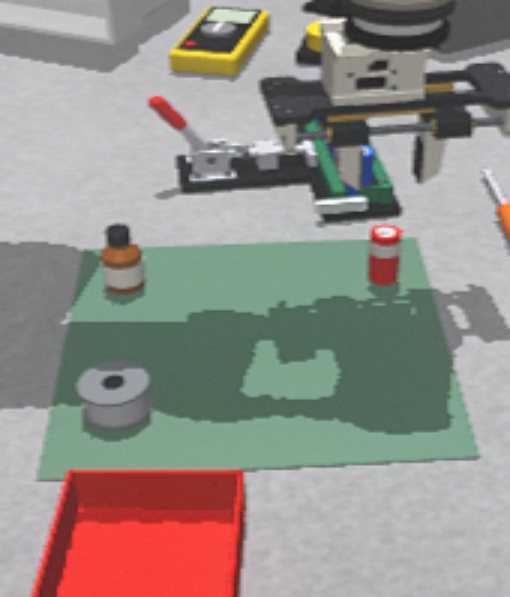

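View pics/top3.png

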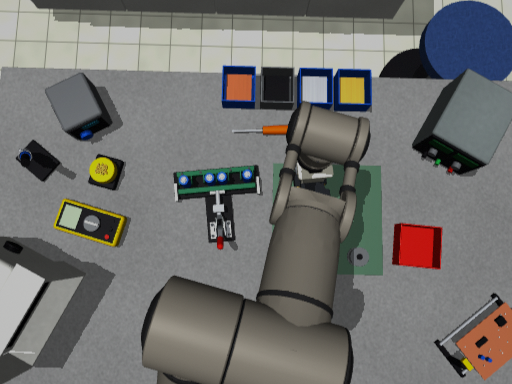

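```bash
python3 -m handwheel '[[[3,-0.05,0.1,0],[3,0,0,0],[2.4,0,0,0],[1.6,0,0,0],[0,0,0,0],[0,0,0,0],[0,0,0,0],[0,0,0,0]]]';  python3 -m handwheel '[[[0,0,0,0],[0,0,0,0],[0,0,0,0]]]';  python3 go.py 649 -91.2 34 0.1155; python3 -m handwheel '[[[0,0,0,0],[0,0,0,0],[0,0,0,0],[0,0,0,0],[0,0,0,0]]]' 0
python3 - <<'E'
from h import *
im=cv2.imread('pics/top3.png').astype(int); d=np.load('top3.npy'); m=cm('top')
vv,uu=np.mgrid[:384,:512]
k=(im[...,2]>90)&(im[...,1]<60)&(im[...,0]<60)&(uu>380)&(uu<450)&(vv>215)&(vv<280)
q=np.argwhere(k)[:,::-1]; print(q.min(0),q.max(0))
rays=np.stack([(uu-m['cx'])/m['fx'],(vv-m['cy'])/m['fy'],np.ones_like(d)],-1)*d[...,None]
P=rays@m['rotation'].T+m['position']
print('z',np.percentile(P[k][:,2],[1,10,50,90,99]))
f=k&(P[...,2]<12); r=k&(P[...,2]>40)
for a in (f,r): print(a.sum(),[np.round(x,1) for x in cv2.minAreaRect(P[a][:,:2].astype(np.float32))])
E
```

```text
time: 32.4
tool_pos: [650.1, -92.4, 35.5]
tcp_rot: [1.235, 1.567, -0.219]
contact_force: [-0.3, 0.1, -0.3]
grip_width: 45.9
time: 32.65
tool_pos: [649.3, -92.2, 34.4]
tcp_rot: [1.284, 1.57, -0.171]
contact_force: [-0.5, 0.9, -0.4]
grip_width: 45.8
t 32.65 pos [649.3 -92.2  34.4] jaw ang 0.116 w 45.8 F [-0.5  0.9 -0.4]
shift cm [ 0.04 -0.02 -0.11] norm 0.11
turn 0.001 (q6 -0.37)
shift after turn cm [ 0.04 -0.02 -0.11]
time: 33.07
tool_pos: [649.1, -92.2, 33.6]
tcp_rot: [1.53, 1.57, 0.076]
contact_force: [1.2, 0.7, 0.5]
grip_width: 25.3
[392 223] [441 268]
z [-1.47505914  0.87970299  3.99190981 46.71947068 54.01840431]
1272 [array([ 472.1, -410.4]), array([109.8, 113.5]), np.float64(85.8)]
155 [array([ 483.9, -209.8]), array([512.5, 109. ]), np.float64(85.8)]
```

```bash
python3 - <<'E'
from h import *
m=cm('top')
for u,v in ((395,224),(442,227),(441,269),(393,265)): print(onz(m,u,v,50).round(1), onz(m,u,v,0).round(1))
m=cm('side')
for u,v in ((172,332),(232,332)): print('side',onz(m,u,v,50).round(1))
E
python3 go.py 470 -413 150
```

```text
[ 524.3 -345.8   50. ] [ 527.7 -363.2    0. ]
[ 519.4 -469.9   50. ] [ 522.5 -492.7    0. ]
[ 410.4 -463.4   50. ] [ 408.7 -486.     0. ]
[ 417.9 -338.4   50. ] [ 416.6 -355.4    0. ]
side [ 419.9 -357.4   50. ]
side [ 531.1 -366.3   50. ]
t 33.07 pos [649.1 -92.2  33.6] jaw ang 0.116 w 25.3 F [1.2 0.7 0.5]
shift cm [-11.64 -21.5   29.79] norm 38.54
```

```bash
python3 -m handwheel '[[[-2,0,0,0],[-4,0,0,0],[-4,0,0,0],[0,-1.4,2,0],[0,-2.4,3.3,0],[0,-2.4,3.3,0],[0,-2.4,3.3,0],[0,-2.4,3.3,0]]]'; python3 -m handwheel '[[[0,-2.4,3.3,0],[0,-2.4,3.3,0],[0,-2.4,3.3,0],[0,-2,3,0],[0,-1.3,1.7,0],[0,0,0,0],[0,0,0,0],[0,0,0,0]]]';python3 -m handwheel '[[[0,0,0,0],[0,0,0,0],[0,0,0,0]]]'; python3 go.py 470 -413 36 0.1155;  python3 - <<'E'
from h import *
snap('side','side4'); snap('wrist','w4')
E
```

```text
time: 33.73
tool_pos: [556.1, -257.0, 133.5]
tcp_rot: [-2.383, 1.57, 2.446]
contact_force: [0.8, -1.5, -1.0]
grip_width: 25.7
time: 34.4
tool_pos: [470.0, -412.3, 133.2]
tcp_rot: [-3.08, 1.57, 1.748]
contact_force: [-0.6, 0.3, -0.7]
grip_width: 25.5
time: 34.65
tool_pos: [470.6, -412.0, 133.6]
tcp_rot: [2.753, 1.571, 1.3]
contact_force: [-0.1, -0.2, -0.1]
grip_width: 25.2
t 34.65 pos [ 470.6 -412.   133.6] jaw ang 0.118 w 25.2 F [-0.1 -0.2 -0.1]
shift cm [ 9.76 -0.07  0.09] norm 9.76
turn 0.002 (q6 -0.96)
shift after turn cm [ 9.76 -0.07  0.09]
```

View pics/side4.png

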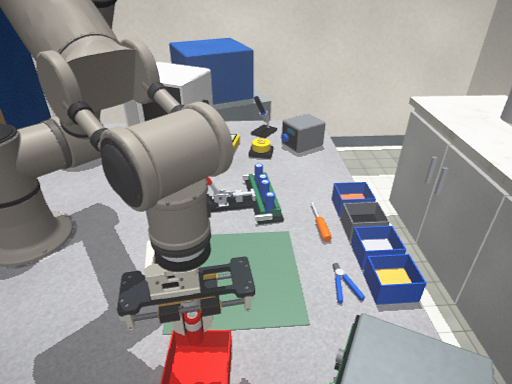

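View pics/w4.png

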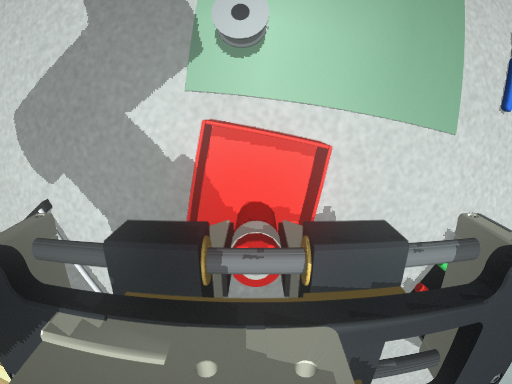

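```bash
python3 -m handwheel '[[[2,0,0,0],[2.5,0,0,0],[2.5,0,0,0],[1.5,0,0,0],[0.7,0,0,0],[0,0,0,0],[0,0,0,0]]]'; python3 -m handwheel '[[[0,0,0,0],[0,0,0,0],[0,0,0,0]]]'; python3 go.py 470 -413 35.5 0.1155
```

```text
time: 35.33
tool_pos: [470.3, -413.2, 42.0]
tcp_rot: [0.737, 1.57, -0.717]
contact_force: [0.3, -1.3, 0.2]
grip_width: 25.1
time: 35.58
tool_pos: [470.4, -413.5, 42.7]
tcp_rot: [0.664, 1.569, -0.791]
contact_force: [-0.8, 0.5, -1.3]
grip_width: 25.2
t 35.58 pos [ 470.4 -413.5   42.7] jaw ang 0.116 w 25.2 F [-0.8  0.5 -1.3]
shift cm [ 0.72 -0.03 -0.06] norm 0.73
turn 0.001 (q6 -0.96)
shift after turn cm [ 0.72 -0.03 -0.06]
```

```bash
python3 -m handwheel '[[[0.3,0,0,0],[0.3,0,0,0],[0.1,0,0,0],[0,0,0,0],[0,0,0,0],[0,0,0,0],[0,0,0,0]]]'; python3 go.py 470 -413 35.5 0.1155
```

```text
time: 36.17
tool_pos: [469.9, -413.0, 34.6]
tcp_rot: [-3.135, 1.571, 1.693]
contact_force: [-0.9, 0.9, 1.7]
grip_width: 25.6
t 36.17 pos [ 469.9 -413.    34.6] jaw ang 0.116 w 25.6 F [-0.9  0.9  1.7]
shift cm [-0.09  0.01 -0.  ] norm 0.09
turn 0.0 (q6 -0.96)
shift after turn cm [-0.09  0.01 -0.  ]
```

```bash
python3 -m handwheel '[[[0,0,0,0],[0,0,0,0],[0,0,0,0],[-2,0,0,0],[-4,0,0,0],[-4,0,0,0],[-3,0,0,0],[0,0,0,0]]]' 0.43; python3 go.py 460.3 108.9 160 1.687;  python3 - <<'E'
from h import *
snap('side','side5'); snap('wrist','w5')
E
```

```text
time: 36.83
tool_pos: [472.3, -415.6, 172.1]
tcp_rot: [0.622, 1.558, -0.833]
contact_force: [0.5, 0.1, 0.5]
grip_width: 39.3
t 36.83 pos [ 472.3 -415.6  172.1] jaw ang 0.116 w 39.3 F [0.5 0.1 0.5]
shift cm [  0.7    4.88 -52.25] norm 52.48
turn 1.571 (q6 -0.96)
shift after turn cm [  0.7  -52.25  -4.88]
```

View pics/w5.png

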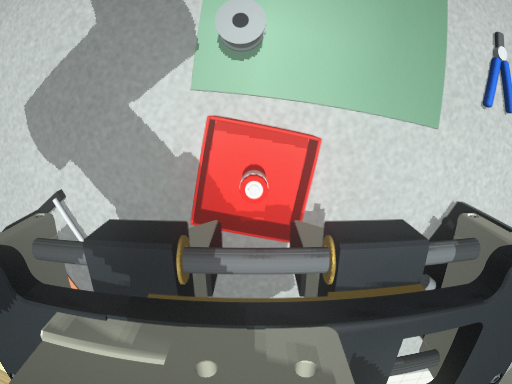

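```bash
python3 -m handwheel '[[[0,0.2,-2,0],[0,0.35,-3.9,0],[0,0.35,-3.9,0],[0,0.35,-3.9,0],[0,0.35,-3.9,0],[0,0.35,-3.9,0],[0,0.35,-3.9,0],[0,0.35,-3.9,0]]]'; python3 -m handwheel '[[[0,0.35,-3.9,0],[0,0.35,-3.9,0],[0,0.35,-3.9,-0.1],[0,0,-3.9,-0.12],[0,-0.5,-3.8,-0.12],[0,-1,-3.3,-0.12],[0,0,0,-0.12],[0,0,0,-0.12]]]';python3 -m handwheel '[[[0,0,0,-0.12],[0,0,0,-0.12],[0,0,0,-0.12],[0,0,0,-0.12],[0,0,0,-0.12],[0,0,0,-0.12],[0,0,0,-0.12],[0,0,0,0]]]'; python3 go.py 460.3 108.9 160 1.687
```

```text
time: 37.6
tool_pos: [460.8, -116.8, 162.8]
tcp_rot: [-2.143, 1.567, 2.684]
contact_force: [1.0, 0.3, 1.0]
grip_width: 39.6
time: 38.27
tool_pos: [407.6, 97.5, 163.0]
tcp_rot: [-2.387, 1.567, -3.132]
contact_force: [1.2, 0.3, -0.0]
grip_width: 39.4
time: 38.93
tool_pos: [409.0, 95.9, 163.0]
tcp_rot: [3.083, 1.567, -3.111]
contact_force: [0.0, 0.3, 0.7]
grip_width: 39.4
t 38.93 pos [409.   95.9 163. ] jaw ang 1.66 w 39.4 F [0.  0.3 0.7]
shift cm [0.29 0.83 5.23] norm 5.3
turn -0.027 (q6 -1.61)
shift after turn cm [0.29 0.69 5.25]
```

```bash
python3 -m handwheel '[[[0,0,0,-0.027],[0,0.2,1.7,0],[0,0.3,2.2,0],[0,0.2,1.3,0],[0,0,0,0],[0,0,0,0],[0,0,0,0]]]'; python3 go.py 460.3 108.9 84 1.687
python3 - <<'E'
from h import *
snap('wrist','w6'); im,d=snap('top','top6'); m=cm('top')
cv2.imwrite('pics/top6z.png',cv2.resize(cv2.imread('pics/top6.png')[140:270,160:290],None,fx=4.5,fy=4.5,interpolation=cv2.INTER_CUBIC))
E
```

```text
time: 39.52
tool_pos: [459.6, 108.6, 163.7]
tcp_rot: [3.07, 1.568, -3.102]
contact_force: [1.6, 0.5, -0.8]
grip_width: 39.6
t 39.52 pos [459.6 108.6 163.7] jaw ang 1.681 w 39.6 F [ 1.6  0.5 -0.8]
shift cm [7.97 0.02 0.1 ] norm 7.97
turn -0.006 (q6 -1.61)
shift after turn cm [7.97 0.02 0.1 ]
```

View pics/w6.png

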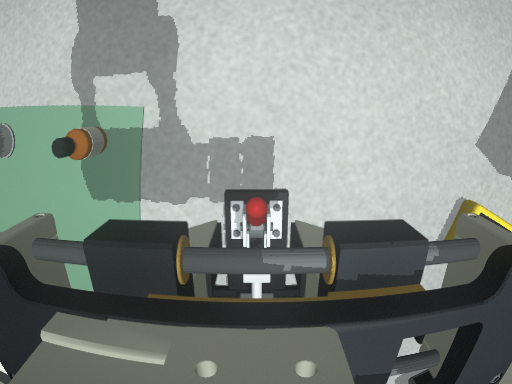

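View pics/top6z.png

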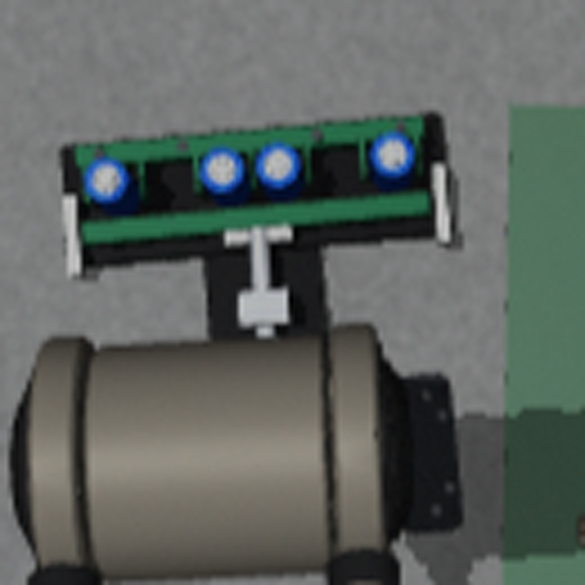

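```bash
python3 -m handwheel '[[[2,0,0.1,-0.006],[2.5,0,0,0],[2.2,0,0,0],[1.3,0,0,0],[0,0,0,0],[0,0,0,0],[0,0,0,0],[0,0,0,0]]]'; python3 go.py 460.3 108.9 84 1.687; python3 -m handwheel '[[[0,0,0,0],[0,0,0,0],[0,0,0,0],[0,0,0,0],[0,0,0,0],[0,0,0,0]]]' 0; python3 go.py 460.3 108.9 84 1.687
```

```text
time: 40.28
tool_pos: [462.6, 109.0, 85.8]
tcp_rot: [-0.017, 1.569, 0.101]
contact_force: [-0.0, -0.6, 0.9]
grip_width: 39.4
t 40.28 pos [462.6 109.   85.8] jaw ang 1.689 w 39.4 F [-0.  -0.6  0.9]
shift cm [ 0.18  0.02 -0.23] norm 0.29
turn 0.002 (q6 -1.62)
shift after turn cm [ 0.18  0.02 -0.23]
time: 40.78
tool_pos: [462.0, 109.3, 84.8]
tcp_rot: [0.951, 1.57, 1.069]
contact_force: [-0.9, 3.4, 2.8]
grip_width: 15.6
t 40.78 pos [462.  109.3  84.8] jaw ang 1.689 w 15.6 F [-0.9  3.4  2.8]
shift cm [ 0.08 -0.02 -0.18] norm 0.19
turn 0.002 (q6 -1.62)
shift after turn cm [ 0.08 -0.02 -0.18]
```

```bash
python3 -m handwheel '[[[-0.46,0,0.93,0],[-0.33,0,1,0],[-0.2,0,1.03,0],[-0.07,0,1.04,0],[0.07,0,1.05,0],[0.21,0,1.02,0]]]'; python3 -m handwheel '[[[0.34,0,1,0],[0.46,0,0.93,0],[0.59,0,0.87,0],[0.69,0,0.79,0],[0,0,0,0],[0,0,0,0],[0,0,0,0]]]';  python3 go.py 560 120 55 1.687
```

```text
time: 41.28
tool_pos: [519.4, 115.9, 92.3]
tcp_rot: [3.135, 1.564, -3.03]
contact_force: [0.3, 0.5, -0.2]
grip_width: 10.6
time: 41.87
tool_pos: [557.4, 120.2, 71.3]
tcp_rot: [3.089, 1.57, -3.076]
contact_force: [0.3, -0.7, -0.1]
grip_width: 0.2
t 41.87 pos [557.4 120.2  71.3] jaw ang 1.689 w 0.2 F [ 0.3 -0.7 -0.1]
shift cm [ 1.63 -0.06  0.26] norm 1.65
turn 0.002 (q6 -1.61)
shift after turn cm [ 1.63 -0.05  0.26]
```

Run:
```python
from h import *
snap('side','side7'); snap('wrist','w7')
cv2.imwrite('pics/side7z.png',cv2.resize(cv2.imread('pics/side7.png')[110:250,170:310],None,fx=4.2,fy=4.2,interpolation=cv2.INTER_CUBIC))
```

```text
(no output)
```

View pics/side7z.png

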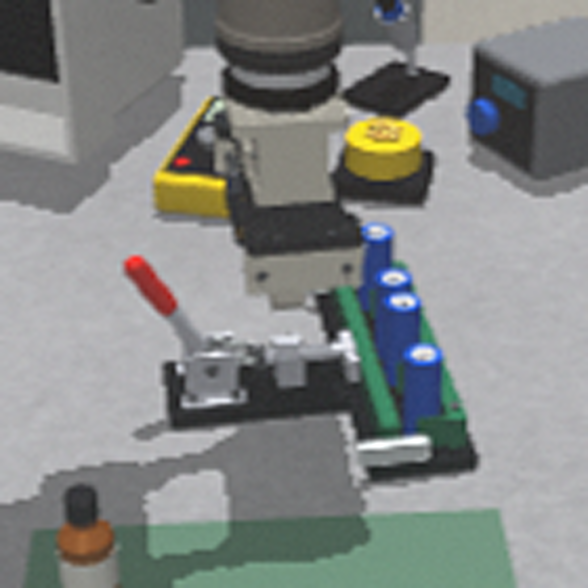

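View pics/w7.png

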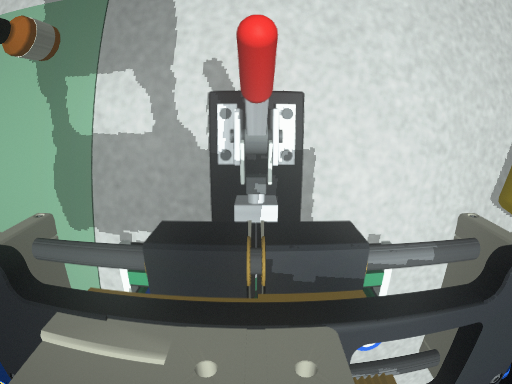

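```bash
python3 -m handwheel '[[[-3,0,0,0],[-4,0,0,0],[-3.5,0,0,0],[0,0,-2,0],[0,0,-4,0],[0,0,-4,0],[0,0,-3,0],[0,0,-1.3,0]]]' 0; python3 -m handwheel '[[[0,0,0,0],[0,0,0,0],[0,0,0,0],[0,0,0,0],[0,0,0,0]]]';  python3 go.py 416.1 103.6 105 1.687
```

```text
time: 42.63
tool_pos: [411.4, 103.2, 176.7]
tcp_rot: [3.056, 1.569, -3.109]
contact_force: [0.1, -0.5, -0.6]
grip_width: 0.6
time: 43.05
tool_pos: [416.8, 103.5, 176.4]
tcp_rot: [0.523, 1.571, 0.641]
contact_force: [0.1, -0.3, -0.6]
grip_width: 0.3
t 43.05 pos [416.8 103.5 176.4] jaw ang 1.689 w 0.3 F [ 0.1 -0.3 -0.6]
shift cm [ 7.14  0.02 -0.06] norm 7.14
turn 0.002 (q6 -1.62)
shift after turn cm [ 7.14  0.02 -0.06]
```

```bash
python3 -m handwheel '[[[3,0,0,0],[3,0,0,0],[1,0,0,0],[0,0,0,0],[0,0,0,0],[0,0,0,0]]]' ; python3 -m handwheel '[[[0,0,0.8,0],[0,0,0.8,0],[0,0,0.8,0],[0,0,0.8,0],[0,0,0.8,0],[0,0,0.8,0],[0,0,0.8,0],[0,0,0.8,0]]]';  python3 go.py 483.7 111.4 108 1.687
```

```text
time: 43.55
tool_pos: [416.9, 103.5, 107.3]
tcp_rot: [0.009, 1.569, 0.127]
contact_force: [0.1, -0.4, 0.3]
grip_width: 0.5
time: 44.22
tool_pos: [478.3, 111.1, 106.9]
tcp_rot: [3.087, 1.567, -3.078]
contact_force: [-8.5, 0.4, 7.3]
grip_width: 0.3
t 44.22 pos [478.3 111.1 106.9] jaw ang 1.689 w 0.3 F [-8.5  0.4  7.3]
shift cm [-0.11 -0.03  0.54] norm 0.55
turn 0.002 (q6 -1.62)
shift after turn cm [-0.11 -0.03  0.54]
```

```bash
python3 -m handwheel '[[[0,0,0.5,0],[-0.1,0,1.1,0],[0,0,1,0],[0.1,0,0.8,0],[0.25,0,0.8,0],[0.35,0,0.8,0]]]' ;  python3 go.py 523 115 100 1.687
python3 - <<'E'
from h import *
snap('side','side8')
cv2.imwrite('pics/side8z.png',cv2.resize(cv2.imread('pics/side8.png')[110:250,170:310],None,fx=4.2,fy=4.2,interpolation=cv2.INTER_CUBIC))
E
```

```text
time: 44.72
tool_pos: [526.7, 116.7, 99.3]
tcp_rot: [3.123, 1.563, -3.042]
contact_force: [-7.5, -2.0, -0.5]
grip_width: 0.4
t 44.72 pos [526.7 116.7  99.3] jaw ang 1.689 w 0.4 F [-7.5 -2.  -0.5]
shift cm [-0.06 -0.13 -0.38] norm 0.41
turn 0.002 (q6 -1.61)
shift after turn cm [-0.06 -0.13 -0.38]
```

View pics/side8z.png

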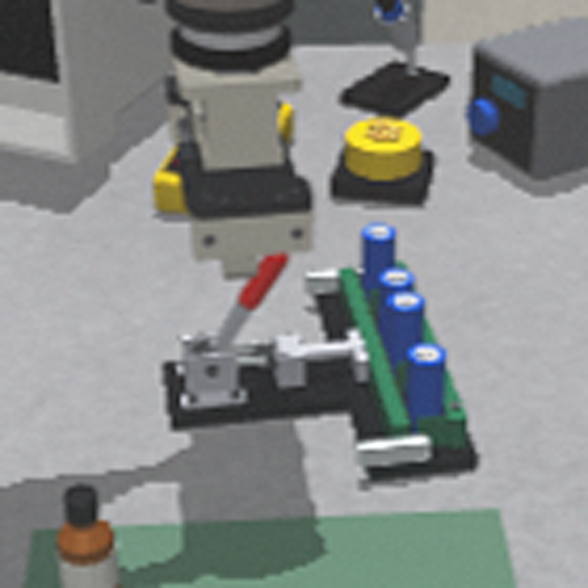

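```bash
python3 -m handwheel '[[[0.4,0,0.7,0],[0.5,0,0.6,0],[0.6,0,0.6,0],[0.6,0,0.5,0],[0,0,0,0],[0,0,0,0]]]' ;  python3 go.py 540 115 90 1.687
python3 - <<'E'
from h import *
snap('side','side9')
cv2.imwrite('pics/side9z.png',cv2.resize(cv2.imread('pics/side9.png')[110:250,170:310],None,fx=4.2,fy=4.2,interpolation=cv2.INTER_CUBIC))
E
```

```text
time: 45.27
tool_pos: [553.2, 119.7, 79.3]
tcp_rot: [0.787, 1.571, 0.905]
contact_force: [0.3, -0.3, 0.3]
grip_width: 0.2
t 45.27 pos [553.2 119.7  79.3] jaw ang 1.689 w 0.2 F [ 0.3 -0.3  0.3]
shift cm [-1.07 -0.31 -1.37] norm 1.77
turn 0.002 (q6 -1.61)
shift after turn cm [-1.07 -0.32 -1.37]
```

View pics/side9z.png

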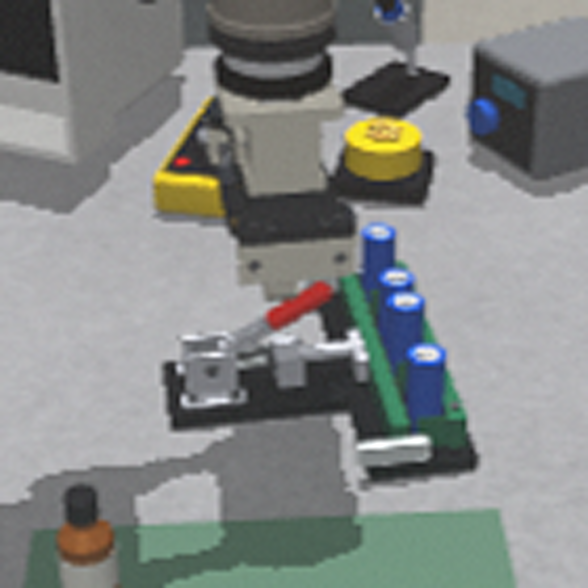

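Snapped shut with no contact force left. I back off clear and check.

```bash
python3 -m handwheel '[[[-3,0,0,0],[-4,0,0,0],[-4,0,-2,0],[-2,0,-4,0],[0,0,-4,0],[0,0,-4,0],[0,0,-4,0],[0,0,0,0]]]' ; python3 -m handwheel '[[[0,0,0,0],[0,3,0,0],[0,4,0,0],[0,4,0,0],[0,4,0,0],[0,4,0,0],[0,2,0,0],[0,0,0,0]]]'; python3 -m handwheel '[[[0,0,0,0],[0,0,0,0],[0,0,0,0],[0,0,0,0],[0,0,0,0],[0,0,0,0]]]'
python3 - <<'E'
from h import *
im,d=snap('top','top10'); snap('side','side10'); m=cm('top')
a=cv2.imread('pics/top10.png'); s=cv2.imread('pics/side10.png')
z1=cv2.resize(a[155:255,165:270],(420,400),interpolation=cv2.INTER_CUBIC); z2=cv2.resize(s[150:250,200:290],(360,400),interpolation=cv2.INTER_CUBIC)
cv2.imwrite('pics/fin.png',np.hstack([z1,z2]))
vv,uu=np.mgrid[:384,:512]
rays=np.stack([(uu-m['cx'])/m['fx'],(vv-m['cy'])/m['fy'],np.ones_like(d)],-1)*d[...,None]
P=rays@m['rotation'].T+m['position']
c_,s_=np.cos(JP[2]),np.sin(JP[2]); q=P[...,:2]-np.array(JP[:2]); X=q[...,0]*c_+q[...,1]*s_; Y=-q[...,0]*s_+q[...,1]*c_
k=((P[...,2]>66)&(P[...,2]<90)&(X>15)&(X<75)&(abs(Y)<105)).astype(np.uint8)
n,l,st,_=cv2.connectedComponentsWithStats(k)
for i in range(1,n):
    w_=l==i
    if w_.sum()>20: print(w_.sum(),'X',X[w_].mean().round(1),'Y',Y[w_].mean().round(1),'z',np.median(P[w_][:,2]).round(1))
x,f,pl,big=fitjig(cv2.cvtColor(a,cv2.COLOR_BGR2RGB),m,[589.5,124,.116],1.5,(165,155,270,200),L=103); print(x,f)
for l in('reject_center','tray'): print(l,bot.spot_point('top',l)[:2])
print(bot.get_obs()['time'])
E
```

```text
time: 45.98
tool_pos: [369.8, 98.6, 204.6]
tcp_rot: [3.079, 1.564, -3.086]
contact_force: [-0.3, 0.2, -0.3]
grip_width: 0.4
time: 46.65
tool_pos: [354.1, 311.8, 205.5]
tcp_rot: [0.891, 1.568, 1.014]
contact_force: [-0.9, -0.5, -0.6]
grip_width: 0.3
time: 47.15
tool_pos: [353.8, 306.9, 205.7]
tcp_rot: [0.494, 1.57, 0.611]
contact_force: [0.1, -0.7, 0.6]
grip_width: 0.3
82 X 45.9 Y -82.8 z 77.7
80 X 46.0 Y -17.0 z 77.5
81 X 45.8 Y 15.0 z 77.4
83 X 46.0 Y 80.6 z 77.5
[5.90196626e+02 1.23787122e+02 1.15271216e-01] 0.020707952706203934
reject_center [{'point': [415.9, 245.4], 'conf': 0.72}]
tray [{'point': [409.2, 248.7], 'conf': 0.95}]
47.35
```

View pics/fin.png

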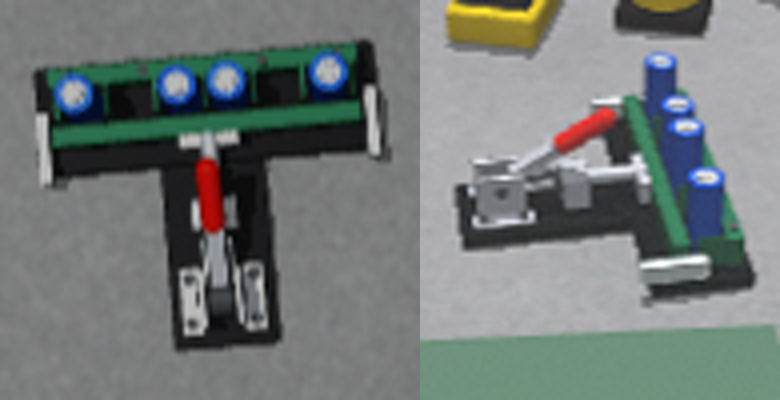

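View pics/top10.png

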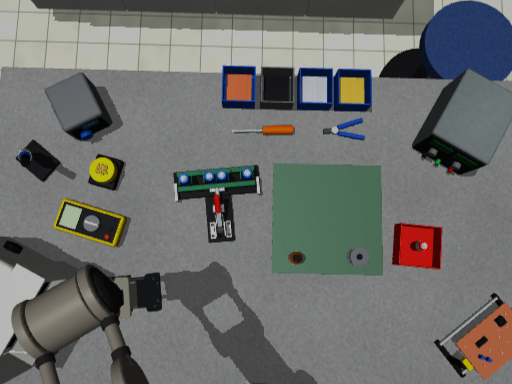

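View pics/side10.png

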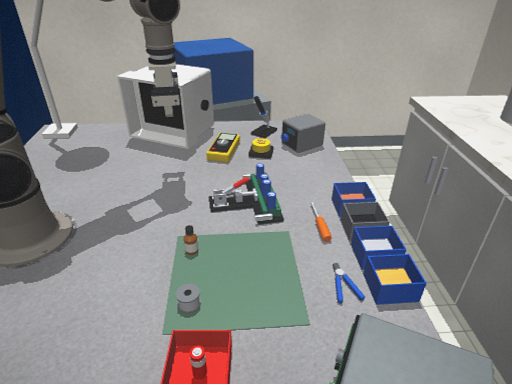

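```bash
python3 -c "
from plant import bot
print(bot.close_job())"
```

```text
the job is handed in; nothing more can be done
None
```

The job is handed in with all the steps carried out; the clock stood at about 47 s of the 210 s allowed. The hand-in gives no verdict.

- **Lever open:** I threw the lever right back. The side picture showed it leaning back with the jaw drawn away from the rail.
- **Cells:** Four blue cells were present. They now stand button end up in bays 0, 2, 3 and 5.
- **Reject:** The red cell stands upright in the middle of the bin.
- **Closing:** My first try gripped the lever's red grip, and the fingers slipped off partway. The lever fell back open and the cells stayed standing. I then pushed it over with the shut fingers until it snapped shut, and backed off. The force readings showed no contact.

**Last checks:**
- **Cell positions:** All four cells measure x of about 46 mm in the jig frame and lie within 2 mm of their bay centres in y. Their tops are at about 77 mm, so they are on the floor.
- **Lever and jaw:** In the final pictures the lever sits where it was when shut at the start and the jaw is against the cells.
- **Other things:** The other items on the bench appear where they were, and the bin had not visibly been knocked aside.

**Not confirmed:**
- **Clamping force:** I could not measure the jaw's force on each cell. That all four are at the same x suggests they are all pressed.
- **Jig position:** The cameras disagreed by about 2 mm on the jig's x position. I aimed between them, and the cells went in without any notable force.

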